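Grip a cork in the screw press

ROBOT

A 6-joint arm with a two-finger parallel gripper is mounted at the origin on a cart in front of the work surface, level with it; the furniture and walls round the work are solid. World frame = base frame: x ahead of the robot, y to its left, z up, the work surface at z = 0. Lengths are in mm, angles in rad, forces in N, time in s.
With the tool pointing down it reaches from about 350 to 975 mm from the base axis. Payload 4.9 kg.
Tool frame: the origin (TCP) lies on the centre line of the jaws, within the pads' length; the fingertips stand 11 mm ahead of it and the grasp point (between the pads) lies 8 mm behind it; z points along the fingers, y is the direction in which the jaws open and shut (so a half turn about z gives the same grasp; the last joint's range is limited). The gripper opens to 85 mm and grips with 20 to 120 N. Pads are 22 mm wide; open, the fingers measure 114 mm over their backs; the gripper's body (76 mm by 85 mm) begins 54 mm behind the grasp point. The pads swing forward as they close: fully open they stand 13 mm farther back than shut.
Start: joints at [0.99, 0.053, 1.613, -0, 1.476, -0.119], TCP at [278.462, 559.518, 219.404] pointing down, gripper open.
Joint ranges: [-3.01, 3.01], [-1.01, 2.22], [0.06, 2.58], [-1.02, 4.17], [0.09, 2.62], [-3.14, 3.14]. Speed limits (rad/s): [2.57, 2.57, 3.14, 3.14, 3.14, 3.14].

INTERFACE

Orientations are given as a 3x3 rotation matrix whose columns are the frame's x, y, z axes.
In Python, from cell import telemetry, cams, ctrl gives the robot as it stands.
- The arm moves only by the tool drive_tool, never from a script. Its argument "increments" is a list of rows, each an object of numbers: "rx", "ry", "rz": the turn, a rotation vector about the tool's x, y, z in degrees; "x", "y", "z": the shift along the tool's x, y, z in mm; "claw": the gripper command: -1 is fully open, 1 is shut, values between are in proportion. In form: [{"rx": .., "ry": .., "rz": .., "x": .., "y": .., "z": .., "claw": ..}, ...]. A call has 1 to 12 rows; each row shifts and turns the commanded pose from where the row before left it, along the tool's axes as they then stand; what a row does not reach is not made up. A row lasts 1/8 s, in which the tool goes at most 62.5 mm and 10.7 degrees, less where a joint would pass 70% of its speed; a pose out of reach is approached as far as the arm can. A call with a gripper value outside its range is refused whole. The fingers move at their own pace and stop on an object; "squeeze" is the grip in N (left out, the last holds). Time passes only in rows, so rows that do not move let the fingers close. It gives the time, the measured TCP pose, the force and the opening at its end, in the units of the state.
- telemetry.read_state(): the state, without advancing time (a new reading comes with each control period).
- cams.read_camera(name): name is "scene" or "top" or "wrist"; returns the picture (480x640x3 uint8, red, green, blue); there is no depth.
- cams.camera_params(name): a dict with "fx", "fy", "cx", "cy" (pixels), "dist_coeffs" ([k1, k2, p1, p2, k3] as OpenCV has them; the pictures are not rectified), "R" (3x3) and "t" (3): a world point X has camera coordinates R X + t. Camera axes: x right, y down, z forward; pixel columns grow to the right and rows downward; lengths in mm; the calibration is good to about 2 mm. A picture is of the moment at which its call begins: read the wrist's pose just before it. camera_params takes no time and is no camera call; for the wrist camera it gives the pose at the moment of the call.
- ctrl.job_done(): hands the job in, once; it reports no verdict.
Trained networks look in the newest picture that a camera, given by its name, has taken for a name from the list of things; names that differ only in an ending like _2 or _b are one class to them, and where a whole thing is asked for, a point or a joint stands for the part that bears it (a point fixed in the world has none). Each returns a list of dicts, best first, with "conf" (0 to 1); they miss things now and then, are a little off and sometimes report something else, mostly with a low value. They report only what shows in the picture. A call takes as long as a camera call.
- cams.trace(camera, name): "mask" (480x640 bool, what is visible of it) and "bbox" ([left, top, right, bottom] in pixels, round what is visible of it).
The state is a dict: "time": time; "joint_pos": joint angles; "joint_vel": joint speeds; "joint_torque": joint torques, N m; "ee_pos": TCP position; "orientation": TCP orientation; "ft_force": force on the tool from outside, world axes, zero at the start; "wrist_torque": the same for the moment, N m; "grip_width": finger opening in mm.
Only numpy, scipy, OpenCV 4.12 (cv2) and the standard library are available. Lean on these libraries where they do the work, as an engineer would, in place of code of your own. Each camera call takes 0.05 s, during which the arm holds its last target.

TASK

Lay the loose cork that is lying on the worktop lengthwise in the cradle of the cork press's tray and push the tray fully home. Then wind the handwheel up by its handle, anticlockwise seen from above, just until you feel it turn clearly harder because the cork is firmly squeezed against the upper pad; do not crush the cork. Let go and leave it gripped there, and do not disturb the other things.

Things in the scene. Friction and masses are not known exactly. Their poses are not given: they have to be found in the camera images.
- press: Grey cork press, fixed: base 165 (x) x 160 (y) x 16 mm; fixed bridge on two steel columns, 118 to 146 mm high, in the middle from x = -44 to +65 mm. Under it a table rises on the screw, which stands at x = +40 mm, y = 0. Origin: middle of the base's underside, on the worktop; z up; the tray comes out along -x.
- tray: Wooden tray sliding on the table along the press's x (54 mm wide, 8 mm thick, 2.5 N of friction). Origin: underside of the tray below the middle of the cradle; axes as the press. It is fully home, against a stop, when its origin is at x = -25 mm in the press's frame; it starts 60 to 75 mm farther out (-x). It rises with the table.
- cradle (a point): Middle of the cradle on the tray, 10.5 mm above the tray's underside: here comes the middle of a lying cork's underside. Two strips along the press's x, 13 mm apart, 4 mm above the tray, between two end stops 49 mm apart, 9.5 mm above the tray. The cork lies along the press's x.
- tray_tab (a point): Point on the outer face (facing the press's -x) of the upright wooden tab at the tray's outer end, to push the tray home by: tab 8 mm thick, 40 mm wide, its top 12 mm above this point, 58 mm out from the cradle.
- press_nose (a point): Underside of the bridge's nose, 118 mm above the worktop, above the place of the cradle when the tray is home. Below it hangs the steel pad, 40 x 40 mm, sprung 15 N per mm. Its height is set anew each time and not told: 7 to 30 mm of air above the cork at the start.
- wheel_centre (a point): Centre of the grey handwheel on its vertical screw (3 spokes, rim radius 50 mm, rim 11 mm thick), mid-height of the rim: 185 mm above the worktop at its lowest; starts up to 5 mm higher. One turn anticlockwise from above raises wheel, table and tray together by 30 mm. Stays where left.
- handle_grip (a point): Middle of the upright, freely revolving wooden handle on the rim (at the start away from the tray), 50 mm from the screw's axis: 46 mm tall, 15 to 19 mm thick, top 20 mm above this point, top of the rim 28 mm below. Moving it free takes 6 to 10 N; each 10 N of squeeze on the cork adds 1 N along the turn, felt best with the hand held still (free: about 0). Good: 15 to 65 N; 80 N spoils it.
- cork: Wine cork lying on its side on the worktop, 23 mm in diameter, 44 mm long along its own y axis. Origin: underside, below its middle. Other corks stand upright and are not meant.
- stopper: Wine stopper standing on its cap, 41 mm across, 56 mm high; origin at its underside; to be left alone.
- cork_standing: Cork standing upright, 23 mm across, 44 mm high; origin at its underside; to be left alone.
- jigger: Steel double jigger, 47 mm across, 94 mm high; origin at its underside; to be left alone.
- shot_glass: Shot glass, 48 mm across, 61 mm high; origin at its underside; to be left alone.
- corkscrew: Winged corkscrew standing on its bell, 183 mm high; origin at its underside; to be left alone.
- tea_light: Tea light, 38 mm across, 15 mm high; origin at its underside; to be left alone.
- coaster_a: Round cork coaster, 94 mm across, 9 mm thick; origin at its underside; to be left alone.
- matches: Matchbox, 36 x 56 x 16 mm; origin at its underside; to be left alone.

How it is judged (in metres and radians):
On the way, in this order (a step that is already met when the one before it is completed fails the run):
1. the cork lies in the cradle, let go, while the tray is still out (horizontal distance between cork and cradle below 0.008 m and z of cork in the frame of cradle between -0.005 and 0.004 m and contact force between the fingers and cork below 0.1 N and x of tray in the frame of press below -0.06 m), for 0.2 s.
2. the tray is fully home with the cork in its cradle (x of tray in the frame of press above -0.029 m and horizontal distance between cork and cradle below 0.008 m and z of cork in the frame of cradle below 0.004 m), for 0.2 s.
At the end, for the whole second after the job is handed in: The tray is fully home (within 4 mm), the cork lies in its cradle (within 8 mm, along the cradle within 0.2 rad), at rest and squeezed between tray and upper pad with 15 to 65 N, the handle let go (all of step 2 and contact force between cork and tray between 15 and 65 N and angle between the y axis of cork and the x axis of press, either way round below 0.2 rad and linear speed of cork below 0.01 m/s); the robot touches nothing.
It fails at once if the cork is crushed (more than 80 N) (contact force between cork and tray above 80 N).
It fails at once if a bystander is moved by more than 25 mm (distance of any of stopper, cork_standing, jigger, shot_glass, corkscrew, tea_light, coaster_a, matches from where it was at the start of the episode above 0.025 m).
It also fails if it takes over 72 s, if anything falls off the work surface, if the arm or the gripper's body presses on something with over 40 N, if the wrist force passes 120 N, or if a joint passes its speed limit or range.

## Working session

There is one attempt and no reset: what is moved stays moved. The work goes in short steps, Python scripts to look and compute and a tool call to move; the robot and the scene stay as the last step left them, time stands still between calls to the robot, and variables do not carry over. Pictures are saved under pics/ and viewed, and the job is handed in when it is done.

Besides the shell and the picture viewer there is one more tool, called as name(argument=value, ...), one argument or row to a line, values as JSON. drive_tool: Moves the arm, as the interface text tells. Its arguments: {"type":"object","properties":{"increments":{"type":"array"},"squeeze":{"type":"number"}},"required":["increments"]}

```bash
ls; mkdir -p pics; python3 - <<'E'
from cell import telemetry,cams,ctrl
import cv2
s=telemetry.read_state();print(s)
for c in ["scene","top","wrist"]:
    p=cams.camera_params(c);print(c,p)
    im=cams.read_camera(c);cv2.imwrite(f"pics/a_{c}.png",im[:,:,::-1])
E
```

```text
pics
{'time': 0.0, 'joint_pos': array([ 9.89982037e-01,  5.33671727e-02,  1.61431415e+00, -2.24673064e-05,
        1.47601930e+00, -1.18996873e-01]), 'joint_vel': array([ 5.56366175e-04, -4.64275239e-04,  1.57676483e-03, -1.72639867e-03,
        2.69068423e-04,  2.80846904e-05]), 'joint_torque': array([ 7.98690598e-04, -3.93691099e+01, -3.70173061e+01, -5.14209637e-05,
        6.86397718e-03,  2.39679474e-05]), 'ee_pos': array([278.12237815, 558.96764721, 218.14463289]), 'orientation': array([[-8.95245008e-01,  4.45572757e-01, -1.13795116e-03],
       [ 4.45574151e-01,  8.95243278e-01, -1.77456412e-03],
       [ 2.28045698e-04, -2.09571129e-03, -9.99997778e-01]]), 'ft_force': array([-0.25387883,  0.29646366, -0.51554076]), 'wrist_torque': array([-0.02126033, -0.0023647 ,  0.01278409]), 'grip_width': 85.5858350069769}
scene {'fx': 530.4830976247099, 'fy': 530.4830976247099, 'cx': 319.56910169108977, 'cy': 242.7886003460274, 'dist_coeffs': array([-0.13089596,  0.        ,  0.        ,  0.        ,  0.        ]), 'R': array([[-0.46019008, -0.88771898,  0.01342013],
       [-0.4384627 , 
[... 285 characters left out ...]
     ,  0.        ,  0.        ,  0.        ]), 'R': array([[ 2.64675221e-03, -9.99892120e-01, -1.44479285e-02],
       [-9.90475470e-01, -6.32307200e-04, -1.37687846e-01],
       [ 1.37663857e-01,  1.46747444e-02, -9.90370292e-01]]), 't': array([ 251.50426148,  520.69185315, 1070.3647709 ])}
wrist {'fx': 380.7058831220039, 'fy': 380.7058831220039, 'cx': 322.5476193196467, 'cy': 240.85310792531473, 'dist_coeffs': array([-0.07137767,  0.        ,  0.        ,  0.        ,  0.        ]), 'R': array([[ 0.44609007,  0.89498624, -0.00181075],
       [ 0.85454768, -0.42533113,  0.29806324],
       [ 0.26599233, -0.13451042, -0.95454441]]), 't': array([-624.0479795 ,  -38.13098651,  379.6992177 ])}
```

View pics/a_scene.png

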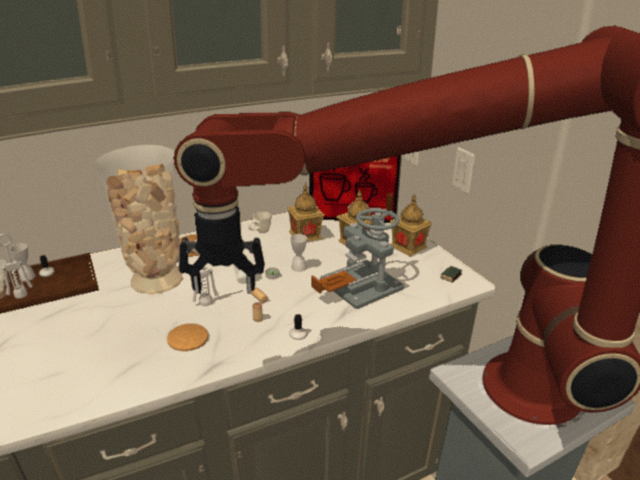

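View pics/a_top.png

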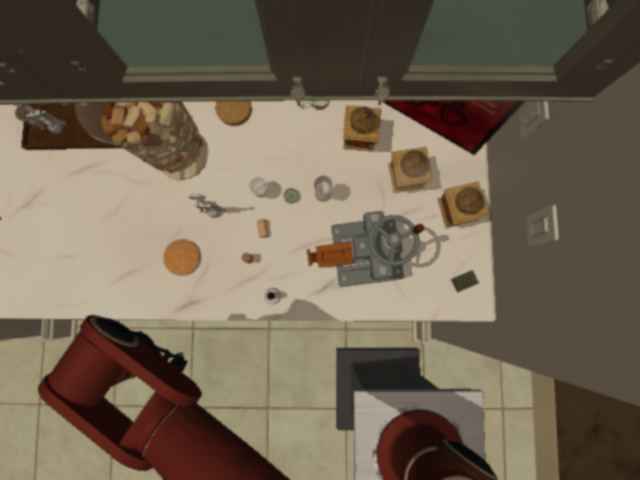

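View pics/a_wrist.png

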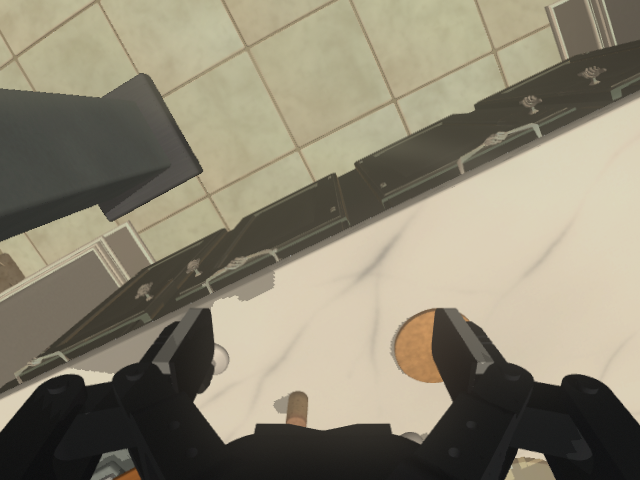

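```bash
cat > h.py <<'E'
import numpy as np,cv2
from cell import telemetry,cams,ctrl
def rays(p,px):
    px=np.asarray(px,float).reshape(-1,1,2)
    K=np.array([[p['fx'],0,p['cx']],[0,p['fy'],p['cy']],[0,0,1]])
    n=cv2.undistortPoints(px,K,p['dist_coeffs']).reshape(-1,2)
    d=np.c_[n,np.ones(len(n))]@p['R']   # R^T d
    c=-p['R'].T@p['t']
    return c,d
def toz(p,px,z):
    c,d=rays(p,px); return c+d*((z-c[2])/d[:,2])[:,None]
def proj(p,X):
    K=np.array([[p['fx'],0,p['cx']],[0,p['fy'],p['cy']],[0,0,1]])
    return cv2.projectPoints(np.asarray(X,float).reshape(-1,3),cv2.Rodrigues(p['R'])[0],p['t'].astype(float),K,p['dist_coeffs'])[0].reshape(-1,2)
E
python3 - <<'E'
from h import *
P={c:cams.camera_params(c) for c in("top","scene")}
np.savez('m.npz')
M={}
for c in ("top","scene"):
    for n in ["cork","cork_standing","press","tray","tray_tab","wheel_centre","handle_grip"]:
        r=cams.trace(c,n)
        for k,x in enumerate(r[:3]):
            m=x['mask'];ys,xs=np.nonzero(m)
            M[f"{c}_{n}_{k}"]=m
            print(c,n,round(x['conf'],2),np.round(x['bbox']),m.sum(),round(xs.mean(),1),round(ys.mean(),1))
np.savez_compressed('m.npz',**M)
im=cv2.imread('pics/a_top.png')[180:310,225:445];cv2.imwrite('pics/b_top.png',cv2.resize(im,None,fx=3.6,fy=3.6,interpolation=cv2.INTER_CUBIC))
im=cv2.imread('pics/a_scene.png')[195:345,230:470];cv2.imwrite('pics/b_scene.png',cv2.resize(im,None,fx=3.3,fy=3.3,interpolation=cv2.INTER_CUBIC))
E
```

```text
top cork 0.67 [258. 218. 270. 237.] 173 261.7 228.1
top cork_standing 0.39 [242. 252. 255. 262.] 76 246.2 257.9
top cork_standing 0.24 [371. 216. 422. 267.] 1034 394.5 239.4
top press 0.69 [369. 216. 423. 265.] 1201 394.5 239.1
top press 0.68 [240. 252. 255. 262.] 97 246.4 257.8
top press 0.62 [309. 212. 422. 289.] 5425 366.8 249.4
top tray 0.88 [308. 241. 354. 267.] 912 331.3 254.8
top tray 0.63 [313. 175. 330. 201.] 359 322.7 188.0
top tray_tab 0.84 [302. 242. 350. 268.] 958 330.4 254.9
top tray_tab 0.23 [246. 174. 268. 198.] 329 257.5 186.0
top wheel_centre 0.91 [370. 213. 423. 265.] 1174 394.9 239.2
top handle_grip 0.61 [411. 227. 420. 233.] 65 418.0 228.5
scene cork 0.67 [250. 290. 268. 302.] 132 259.3 294.9
scene cork_standing 0.43 [253. 301. 263. 322.] 186 256.8 311.4
scene press 0.88 [309. 194. 406. 312.] 4846 363.9 260.8
scene press 0.67 [286. 313. 303. 339.] 280 297.5 328.4
scene press 0.31 [166. 323. 211. 351.] 908 187.0 336.8
scene tray 0.78 [310. 272. 354. 296.] 588 331.2 281.5
scene tray_tab 0.66 [312. 272. 355. 294.] 563 331.8 281.5
scene wheel_centre 0.56 [233. 269. 243. 282.] 125 240.0 276.1
scene wheel_centre 0.55 [355. 192. 399. 262.] 858 379.0 217.6
scene handle_grip 0.44 [386. 197. 394. 210.] 118 389.3 200.6
scene handle_grip 0.23 [439. 264. 460. 281.] 195 451.1 273.4
```

View pics/b_top.png

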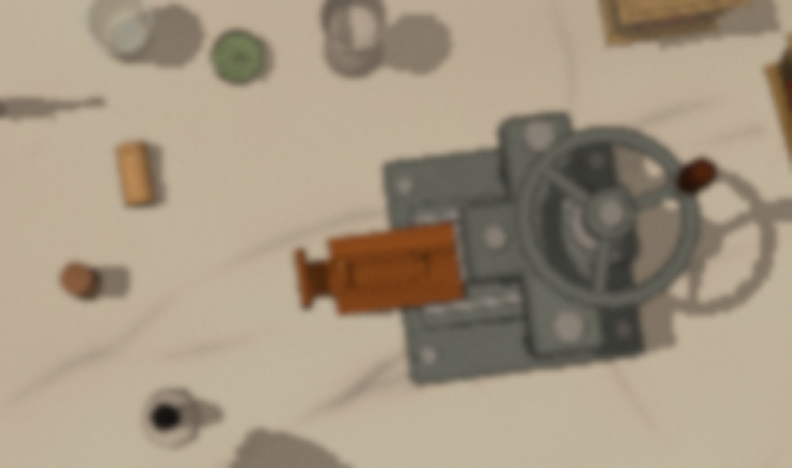

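View pics/b_scene.png

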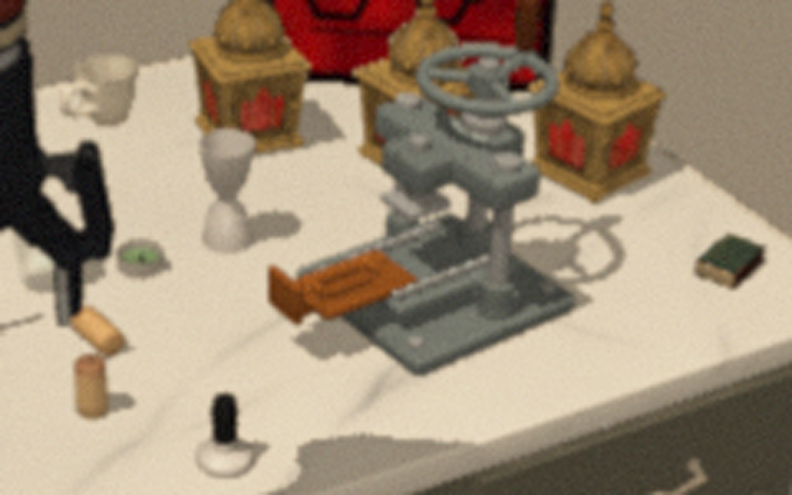

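```bash
cat > fit.py <<'E'
from h import *
from scipy.optimize import least_squares
P={c:cams.camera_params(c) for c in("top","scene")}
def T(q): return np.array([225,180])+np.array(q)/3.6-0.36
def S(q): return np.array([230,195])+np.array(q)/3.3-0.35
# label, cam, px, fn(o,zt,ht,u)->press point
obs=[("top",T((385,165)),lambda o,zt,ht,u:(-82.5,80,16)),
("top",T((413,383)),lambda o,zt,ht,u:(-82.5,-80,16)),
("top",T((640,352)),lambda o,zt,ht,u:(82.5,-80,16)),
("top",T((610,214)),lambda o,zt,ht,u:(40,0,188+u)),
("scene",S((487,76)),lambda o,zt,ht,u:(40,0,188+u)),
("top",T((388,268)),lambda o,zt,ht,u:(-25-o,0,zt+9)),
("scene",S((354,285)),lambda o,zt,ht,u:(-25-o,0,zt+9)),
("top",T((295,250)),lambda o,zt,ht,u:(-83-o,20,ht)),
("top",T((301,308)),lambda o,zt,ht,u:(-83-o,-20,ht)),
("scene",S((268,268)),lambda o,zt,ht,u:(-83-o,20,ht)),
("scene",S((301,292)),lambda o,zt,ht,u:(-83-o,-20,ht)),
("scene",S((420,368)),lambda o,zt,ht,u:(-82.5,-80,16)),
("scene",S((588,297)),lambda o,zt,ht,u:(82.5,-80,16)),
]
def w(v,X):
    c,s=np.cos(v[2]),np.sin(v[2])
    X=np.asarray(X,float);return np.array([v[0]+c*X[0]-s*X[1],v[1]+s*X[0]+c*X[1],X[2]])
def res(v):
    return np.concatenate([proj(P[c],w(v,f(*v[3:])))[0]-px for c,px,f in obs])
c0=toz(P["top"],[(368,250)],16)[0]
r=least_squares(res,[c0[0],c0[1],-1.57,65,50,80,0],loss='soft_l1')
v=r.x;print(np.round(v,3));print(np.round(r.fun.reshape(-1,2),1))
for n,X in dict(wheel=(40,0,185+v[6]),cradle=(-25-v[3],0,v[4]+10.5),tab=(-83-v[3],0,v[5]-12),nose=(-25,0,118)).items(): print(n,np.round(w(v,X),1))
np.save('fit.npy',v)
for c,px,z in (("top",(418,228.5),240),("top",(261.7,228.1),15)): print(toz(P[c],[px],z))
m=np.load('m.npz')
from h import *
for c,n in (("top","top_cork_0"),("scene","scene_cork_0")):
    ys,xs=np.nonzero(m[n]); W=toz(P[c],np.c_[xs,ys],12 )[:,:2]; cv=np.cov(W.T);e,V=np.linalg.eigh(cv);print(n,W.mean(0),np.sqrt(e),V[:,1],np.degrees(np.arctan2(V[1,1],V[0,1])))
E
python3 fit.py
```

```text
[493.282 122.254  -1.433  66.509  37.623  72.218   1.456]
[[-0.9 -0.9]
 [ 0.2  1.1]
 [ 2.3  0.7]
 [-0.1  0.5]
 [ 0.5 -0.1]
 [-0.7  0.7]
 [-2.3 -0.1]
 [ 0.4 -0.3]
 [ 0.9  0. ]
 [ 0.5 -0.1]
 [-0.2  0.1]
 [-0.4 -1.3]
 [-2.5 -0.7]]
wheel [498.8  82.6 186.5]
cradle [480.7 212.9  48.1]
tab [472.8 270.4  60.2]
nose [489.9 147.  118. ]
[[514.57891949  41.45320155 240.        ]]
[[552.3695281  391.05538392  15.        ]]
top_cork_0 [552.76977869 391.39910557] [ 7.1322533  13.18769972] [-0.99153154 -0.12986608] -172.53814616105234
scene_cork_0 [554.51198833 389.92550225] [ 6.87657395 17.6710131 ] [-0.99995531 -0.00945439] -179.45829539494778
```

```bash
cat >> h.py <<'E'
from scipy.spatial.transform import Rotation as Ro, Slerp
import json
def Rt(ydeg,tilt=0):
    "tool down, y axis at world heading ydeg, tilt: body leans to tool +x"
    a=np.radians(ydeg);y=np.array([np.cos(a),np.sin(a),0]);z=np.array([0,0,-1.]);x=np.cross(y,z)
    return np.c_[x,y,z]@Ro.from_euler('y',-tilt,degrees=True).as_matrix()
def plan(p1,R1,n,claw,p0=None,R0=None):
    if p0 is None:
        s=telemetry.read_state();p0=s['ee_pos'];R0=s['orientation']
    sl=Slerp([0,1],Ro.from_matrix([R0,R1]));out=[]
    p=np.array(p0,float);R=sl(0).as_matrix()
    for k in range(1,n+1):
        t=k/n; pn=p0+(np.array(p1)-p0)*t; Rn=sl(t).as_matrix()
        d=R.T@(pn-p); r=Ro.from_matrix(R.T@Rn).as_rotvec(degrees=True)
        out.append(dict(zip(("rx","ry","rz","x","y","z"),[float(round(q,1)) for q in (*r,*d)]),claw=claw))
        p,R=pn,Rn
    print(json.dumps(out));return p,R
E
python3 - <<'E'
from h import *
plan([552,391,150],Rt(97.5),6,-1)
E
```

```text
[{"rx": -0.0, "ry": -0.0, "rz": -5.7, "x": -53.3, "y": -4.8, "z": 11.6, "claw": -1}, {"rx": -0.0, "ry": -0.0, "rz": -5.7, "x": -52.6, "y": -10.1, "z": 11.6, "claw": -1}, {"rx": -0.0, "ry": -0.0, "rz": -5.7, "x": -51.3, "y": -15.2, "z": 11.6, "claw": -1}, {"rx": -0.0, "ry": -0.0, "rz": -5.7, "x": -49.6, "y": -20.2, "z": 11.6, "claw": -1}, {"rx": -0.0, "ry": -0.0, "rz": -5.7, "x": -47.4, "y": -25.0, "z": 11.6, "claw": -1}, {"rx": -0.0, "ry": -0.0, "rz": -5.7, "x": -44.7, "y": -29.5, "z": 11.6, "claw": -1}]
```

drive_tool(
  increments=[
    {"rz":-5.7,"x":-53,"y":-5,"z":11.5,"claw":-1},
    {"rz":-5.7,"x":-52.5,"y":-10,"z":11.5,"claw":-1},
    {"rz":-5.7,"x":-51.5,"y":-15,"z":11.5,"claw":-1},
    {"rz":-5.7,"x":-49.5,"y":-20,"z":11.5,"claw":-1},
    {"rz":-5.7,"x":-47.5,"y":-25,"z":11.5,"claw":-1},
    {"rz":-5.7,"x":-44.5,"y":-29.5,"z":11.5,"claw":-1},
    {"claw":-1},
    {"claw":-1},
  ],
)

```text
$.increments[0]: bad value
```

```bash
python3 - <<'E'
from h import *
s=telemetry.read_state();print(s['time'],s['ee_pos'],s['orientation'])
p=cams.camera_params("wrist");im=cams.read_camera("wrist");cv2.imwrite("pics/c_w.png",im[:,:,::-1])
np.save('cw.npy',p,allow_pickle=True)
for n in ("cork","cork_standing"):
  for x in cams.trace("wrist",n)[:3]:
    m=x['mask'];ys,xs=np.nonzero(m);W=toz(p,np.c_[xs,ys],12)[:,:2];e,V=np.linalg.eigh(np.cov(W.T))
    print(n,x['conf'],x['bbox'],W.mean(0),np.sqrt(e)*np.sqrt(12),np.degrees(np.arctan2(V[1,1],V[0,1])))
E
```

```text
0.85 [278.46270609 559.5172516  219.4296481 ] [[-8.95246417e-01  4.45571377e-01 -2.49550943e-05]
 [ 4.45571377e-01  8.95246418e-01  9.05942330e-07]
 [ 2.27446208e-05 -1.03082341e-05 -1.00000000e+00]]
cork_standing 0.71 [284.4, 392.7, 308.3, 426.9] [482.21175175 423.65943924] [22.85852304 48.71797506] 149.81911049236382
```

View pics/c_w.png

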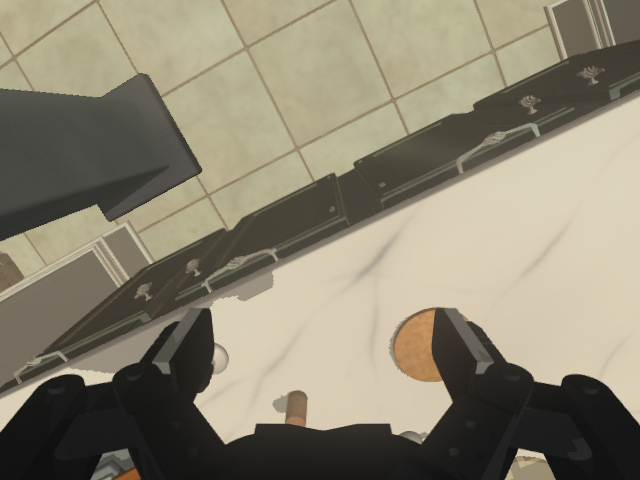

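drive_tool(
  increments=[
    {"rx":0,"ry":0,"rz":-5.7,"x":-53,"y":-5,"z":11.7,"claw":-1},
    {"rx":0,"ry":0,"rz":-5.7,"x":-52.5,"y":-10,"z":11.7,"claw":-1},
    {"rx":0,"ry":0,"rz":-5.7,"x":-51.5,"y":-15,"z":11.5,"claw":-1},
    {"rx":0,"ry":0,"rz":-5.7,"x":-49.5,"y":-20,"z":11.5,"claw":-1},
    {"rx":0,"ry":0,"rz":-5.7,"x":-47.5,"y":-25,"z":11.5,"claw":-1},
    {"rx":0,"ry":0,"rz":-5.7,"x":-44.5,"y":-29.5,"z":11.5,"claw":-1},
    {"rx":0,"ry":0,"rz":0,"x":0,"y":0,"z":0,"claw":-1},
  ],
)

```text
time: 1.88
ee_pos: [554.1, 389.2, 148.4]
orientation: [[-0.991, -0.13, -0.002], [-0.13, 0.991, -0.002], [0.002, -0.001, -1.0]]
ft_force: [-1.2, -0.1, 0.4]
grip_width: 85.5
```

```bash
cat > look.py <<'E'
import sys
from h import *
s=telemetry.read_state();print(s['time'],s['ee_pos'],s['ft_force'],s['joint_pos'].round(2));print(s['orientation'].round(3))
p=cams.camera_params("wrist");im=cams.read_camera("wrist");cv2.imwrite(f"pics/{sys.argv[1]}.png",im[:,:,::-1])
import pickle;pickle.dump(p,open(f'{sys.argv[1]}.pkl','wb'))
for n in sys.argv[2:]:
  for x in cams.trace("wrist",n)[:2]:
    m=x['mask'];ys,xs=np.nonzero(m);W=toz(p,np.c_[xs,ys],12)[:,:2];e,V=np.linalg.eigh(np.cov(W.T))
    print(n,x['conf'],x['bbox'],W.mean(0),np.sqrt(e)*np.sqrt(12),np.degrees(np.arctan2(V[1,1],V[0,1])))
E
python3 look.py d_w cork
```

```text
1.875 [554.10361049 389.17516326 148.35926013] [-1.18474013 -0.07829273  0.35176653] [ 0.5   0.22  1.55 -0.    1.37 -1.2 ]
[[-0.991 -0.13  -0.002]
 [-0.13   0.991 -0.002]
 [ 0.002 -0.001 -1.   ]]
cork 0.56 [307.3, 194.2, 343.1, 255.2] [553.98032279 391.28476792] [22.78171519 47.60081085] -169.55726461024273
```

View pics/d_w.png

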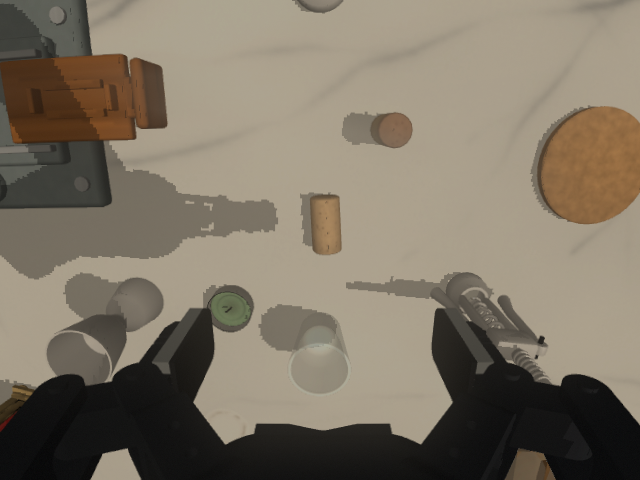

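```bash
python3 - <<'E'
from h import *
import pickle
p=pickle.load(open('d_w.pkl','rb'))
# axis from hand pixels
a=toz(p,[(323.5,200),(328,248),(325.5,224)],12);print(a,np.degrees(np.arctan2(*(a[0]-a[1])[[1,0]])))
im=cv2.imread('pics/d_w.png')
cv2.imwrite('pics/d_tray.png',cv2.resize(im[40:220,0:180],None,fx=3.3,fy=3.3,interpolation=cv2.INTER_CUBIC))
im=im[180:270,280:370];cv2.imwrite('pics/d_cork.png',cv2.resize(im,None,fx=5,fy=5,interpolation=cv2.INTER_CUBIC))
E
```

```text
[[535.36536533 387.38531182  12.        ]
 [573.72969798 396.07678142  12.        ]
 [554.21433285 391.45299051  12.        ]] -167.235072778186
```

View pics/d_cork.png

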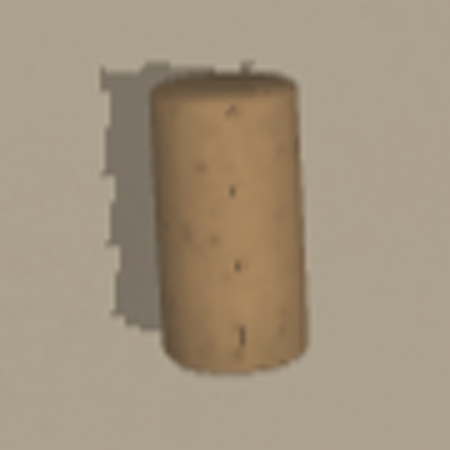

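View pics/d_tray.png

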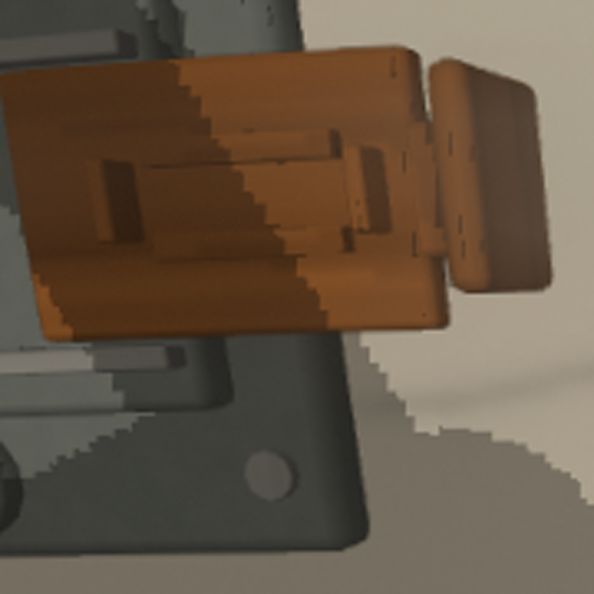

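```bash
cat > fit2.py <<'E'
import pickle
src=open('fit.py').read().split("def w(v")
exec(src[0])
P['w']=pickle.load(open('d_w.pkl','rb'))
def D(q): return np.array([0,40])+np.array(q)/3.3-0.35
obs+=[("w",D((106,200)),lambda o,zt,ht,u:(-25-o+24.5,0,zt+17.5)),
("w",D((346,190)),lambda o,zt,ht,u:(-25-o-24.5,0,zt+17.5)),
("w",D((473,62)),lambda o,zt,ht,u:(-83-o,-20,ht)),
("w",D((492,292)),lambda o,zt,ht,u:(-83-o,20,ht)),
("w",D((367,547)),lambda o,zt,ht,u:(-82.5,80,16)),
]
exec(("def w(v"+src[1]).split("for c,px,z")[0])
E
python3 fit2.py
python3 - <<'E'
from h import *
R=Rt(100,15);z=R[:,2]
g=np.array([554,391.5,0])
# TCP: tip height 5 -> TCP=  axis passing cork centre (z=11.5) 
c=np.array([554,391.5,11.5])
tcp=c-z*4.5
print(tcp)
p,Q=plan(tcp-z*45,R,4,-1)
plan(tcp,R,3,-1,p,Q)
E
```

```text
[493.768 124.824  -1.439  65.702  36.452  66.469   2.389]
[[-1.8 -1.2]
 [-1.1  0.7]
 [ 1.1  0.7]
 [-1.2  0.3]
 [-0.3 -0.2]
 [-1.4  0.3]
 [-3.1  0.2]
 [-0.3 -0.6]
 [ 0.1 -0.4]
 [-0.4  1.8]
 [-1.2  1.9]
 [-1.6 -1.2]
 [-3.4 -0.4]
 [ 0.7 -0.2]
 [-1.3 -0.5]
 [-1.3 -0.4]
 [ 0.2 -0.1]
 [-6.   2.2]]
wheel [499.   85.2 187.4]
cradle [481.9 214.7  47. ]
tab [474.2 272.2  54.5]
nose [490.5 149.6 118. ]
[552.85300849 391.29775445  15.84666622]
[{"rx": -0.1, "ry": -3.8, "rz": -0.6, "x": 2.7, "y": -0.2, "z": 22.6, "claw": -1}, {"rx": -0.1, "ry": -3.8, "rz": -0.6, "x": 4.2, "y": -0.2, "z": 22.4, "claw": -1}, {"rx": -0.1, "ry": -3.8, "rz": -0.6, "x": 5.6, "y": -0.2, "z": 22.0, "claw": -1}, {"rx": -0.1, "ry": -3.8, "rz": -0.6, "x": 7.1, "y": -0.2, "z": 21.6, "claw": -1}]
[{"rx": -0.0, "ry": 0.0, "rz": 0.0, "x": 0.0, "y": -0.0, "z": 15.0, "claw": -1}, {"rx": 0.0, "ry": 0.0, "rz": 0.0, "x": -0.0, "y": 0.0, "z": 15.0, "claw": -1}, {"rx": -0.0, "ry": 0.0, "rz": 0.0, "x": 0.0, "y": -0.0, "z": 15.0, "claw": -1}]
```

drive_tool(
  increments=[
    {"rx":0,"ry":-3.8,"rz":-0.6,"x":2.7,"y":-0.2,"z":22.6,"claw":-1},
    {"rx":0,"ry":-3.8,"rz":-0.6,"x":4.2,"y":-0.2,"z":22.4,"claw":-1},
    {"rx":0,"ry":-3.8,"rz":-0.6,"x":5.6,"y":-0.2,"z":22,"claw":-1},
    {"rx":0,"ry":-3.8,"rz":-0.6,"x":7.1,"y":-0.2,"z":21.6,"claw":-1},
    {"rx":0,"ry":0,"rz":0,"x":0,"y":0,"z":15,"claw":-1},
    {"rx":0,"ry":0,"rz":0,"x":0,"y":0,"z":15,"claw":-1},
    {"rx":0,"ry":0,"rz":0,"x":0,"y":0,"z":15,"claw":-1},
    {"rx":0,"ry":0,"rz":0,"x":0,"y":0,"z":0,"claw":-1},
  ],
)

```text
time: 2.98
ee_pos: [553.2, 390.8, 14.7]
orientation: [[-0.95, -0.175, 0.257], [-0.17, 0.985, 0.039], [-0.26, -0.006, -0.966]]
ft_force: [0.4, -0.0, -0.1]
grip_width: 85.1
```

```bash
python3 look.py e_w cork
```

```text
2.975 [553.2210916  390.83831306  14.74196437] [ 0.38179016 -0.0097162  -0.07960181] [ 0.55  0.24  1.79 -0.13  0.87 -1.13]
[[-0.95  -0.175  0.257]
 [-0.17   0.985  0.039]
 [-0.26  -0.006 -0.966]]
cork 0.7 [295.2, 244.6, 350.0, 349.1] [553.16445577 391.24046359] [22.37333695 58.35009906] -169.9055051729787
```

View pics/e_w.png

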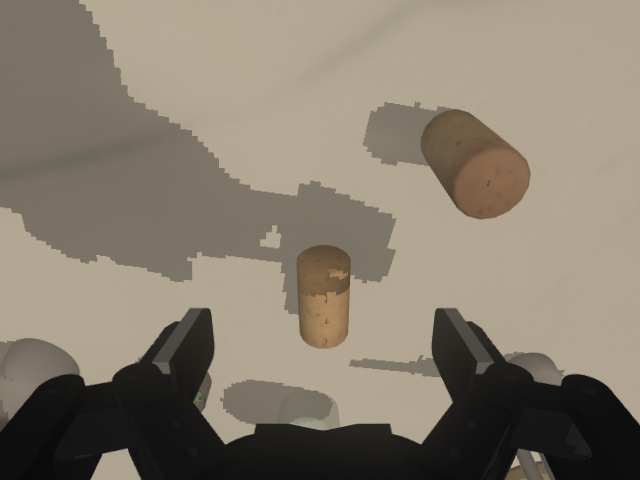

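drive_tool(
  increments=[
    {"rx":0,"ry":0,"rz":0,"x":0,"y":0,"z":-2.5,"claw":-1},
    {"rx":0,"ry":0,"rz":0,"x":0,"y":0,"z":0,"claw":1},
    {"rx":0,"ry":0,"rz":0,"x":0,"y":0,"z":0,"claw":1},
    {"rx":0,"ry":0,"rz":0,"x":0,"y":0,"z":0,"claw":1},
    {"rx":0,"ry":0,"rz":0,"x":0,"y":0,"z":0,"claw":1},
    {"rx":0,"ry":0,"rz":0,"x":0,"y":0,"z":0,"claw":1},
    {"rx":0,"ry":0,"rz":0,"x":0,"y":0,"z":0,"claw":1},
  ],
  squeeze=30,
)

```text
time: 3.95
ee_pos: [552.5, 391.1, 18.6]
orientation: [[-0.95, -0.176, 0.259], [-0.171, 0.984, 0.041], [-0.262, -0.006, -0.965]]
ft_force: [-0.6, 0.1, 0.1]
grip_width: -0.1
```

```bash
python3 look.py f_w cork
```

```text
3.95 [552.52525007 391.13136447  18.59930797] [-0.64665236  0.0800594   0.05742736] [ 0.55  0.23  1.79 -0.13  0.88 -1.13]
[[-0.95  -0.176  0.259]
 [-0.171  0.984  0.041]
 [-0.262 -0.006 -0.965]]
cork 0.67 [296.0, 241.4, 351.7, 303.7] [540.80230951 389.12635134] [23.258296   29.65017482] -168.34280592888183
cork 0.36 [481.0, 348.2, 608.3, 444.9] [604.62913769 532.00790579] [ 29.80200566 110.16420729] 57.90241092557912
```

View pics/f_w.png

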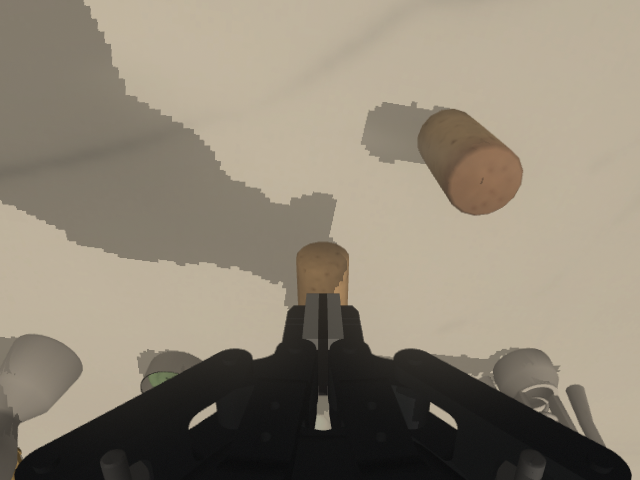

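```bash
python3 - <<'E'
from h import *
import pickle
for n in 'ef':
    p=pickle.load(open(n+'_w.pkl','rb'));
    s=telemetry.read_state();R=s['orientation'];t=s['ee_pos']
    if n=='e': t=np.array([553.2,390.8,14.7])
    print(-p['R'].T@p['t']-t, R.T@(-p['R'].T@p['t']-t), (p['R']@R).round(3))
    for X in (t,t+R[:,2]*11,t+R[:,2]*11+R[:,0]*11,t-8*R[:,2],[554,391.5,11.5],[554,391.5,23],[532.3,388,11.5],[575.7,395.3,11.5]): print(proj(p,X).round(0),end=' ')
    print()
cams.read_camera('scene');
im=cams.read_camera('scene')[230:340,180:340,::-1];cv2.imwrite('pics/f_s.png',cv2.resize(im,None,fx=5,fy=5,interpolation=cv2.INTER_CUBIC))
E
```

```text
[-112.22919473  -18.78105455  129.36691521] [  75.90206751    0.50399101 -154.66913413] [[-0.001  1.     0.002]
 [-0.955 -0.    -0.296]
 [-0.296 -0.002  0.955]]
[[322. 300.]] [[322. 290.]] [[322. 269.]] [[322. 309.]] [[323. 297.]] [[323. 315.]] [[324. 258.]] [[323. 332.]] 
[-112.49104849  -19.07743767  129.04486757] [  76.2858253     0.25998376 -154.43823274] [[-0.     1.     0.001]
 [-0.955 -0.    -0.298]
 [-0.298 -0.001  0.955]]
[[322. 301.]] [[322. 290.]] [[322. 269.]] [[322. 309.]] [[322. 293.]] [[322. 310.]] [[323. 254.]] [[322. 327.]]
```

View pics/f_s.png

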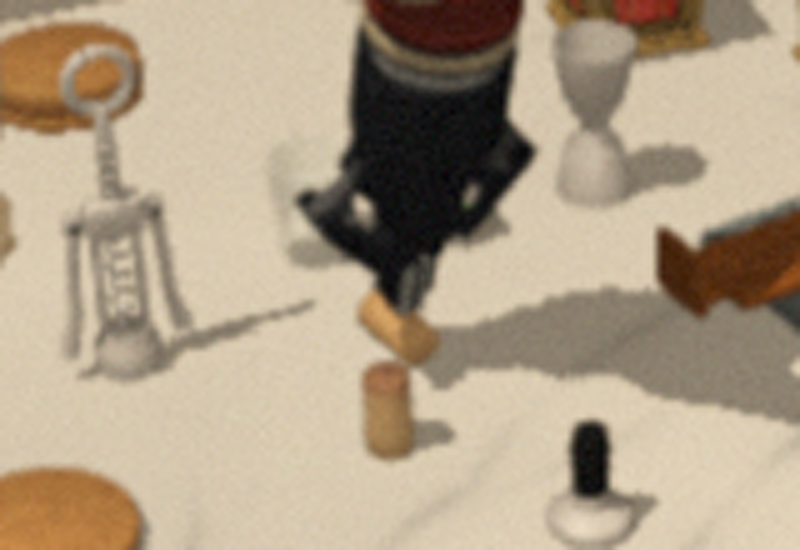

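```bash
python3 - <<'E'
from h import *
p=cams.camera_params('scene');s=telemetry.read_state();R=s['orientation'];t=s['ee_pos']
for d in (-30,-20,-10,-5,0,5,11): print(d,((proj(p,t+R[:,2]*d)-[180,230])*5).round(0))
print(((proj(p,[[554,391.5,11.5],[554,391.5,0],[532.3,388,11.5],[575.7,395.3,11.5]])-[180,230])*5).round(0))
E
```

```text
-30 [[401. 275.]]
-20 [[399. 289.]]
-10 [[397. 303.]]
-5 [[396. 309.]]
0 [[395. 316.]]
5 [[394. 323.]]
11 [[393. 330.]]
[[394. 326.]
 [395. 345.]
 [417. 347.]
 [372. 306.]]
```

drive_tool(
  increments=[
    {"rx":0,"ry":0,"rz":0,"x":0,"y":0,"z":-4,"claw":-1},
    {"rx":0,"ry":0,"rz":0,"x":0,"y":0,"z":0,"claw":-1},
    {"rx":0,"ry":0,"rz":0,"x":0,"y":0,"z":0,"claw":-1},
    {"rx":0,"ry":0,"rz":0,"x":0,"y":0,"z":0,"claw":-1},
    {"rx":0,"ry":0,"rz":0,"x":0,"y":0,"z":8,"claw":-1},
    {"rx":0,"ry":0,"rz":0,"x":0,"y":0,"z":6,"claw":-1},
    {"rx":0,"ry":0,"rz":0,"x":0,"y":0,"z":2,"claw":-1},
  ],
)

```text
time: 5.03
ee_pos: [555.2, 391.3, 5.8]
orientation: [[-0.95, -0.176, 0.258], [-0.171, 0.984, 0.04], [-0.261, -0.006, -0.965]]
ft_force: [0.4, -0.0, 0.1]
grip_width: 85.3
```

```bash
python3 look.py g_w cork; python3 - <<'E'
from h import *
im=cams.read_camera('scene')[230:340,180:340,::-1];cv2.imwrite('pics/g_s.png',cv2.resize(im,None,fx=5,fy=5,interpolation=cv2.INTER_CUBIC))
E
```

```text
5.025 [555.17560779 391.29313399   5.84274207] [ 0.42160444 -0.00435633  0.09001611] [ 0.55  0.26  1.79 -0.13  0.86 -1.13]
[[-0.95  -0.176  0.258]
 [-0.171  0.984  0.04 ]
 [-0.261 -0.006 -0.965]]
cork 0.78 [292.1, 250.1, 352.0, 361.2] [553.19340708 391.32762157] [22.55052904 58.80925993] -169.87227007586625
```

View pics/g_s.png

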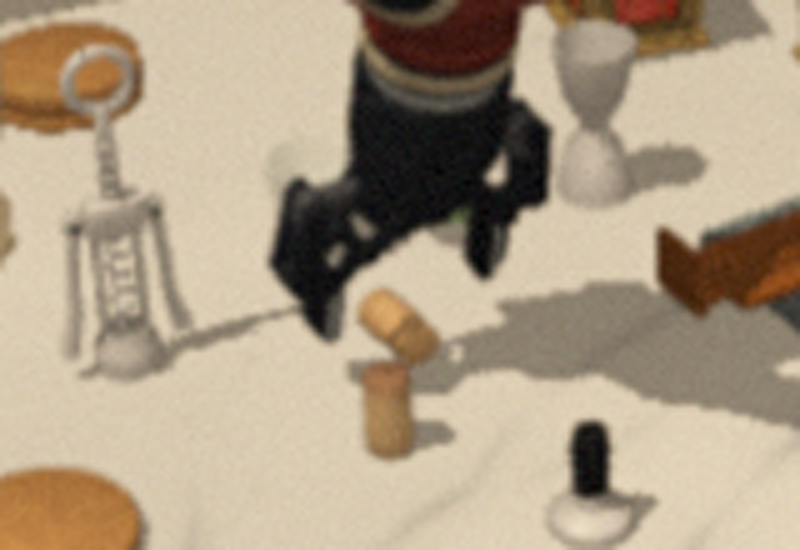

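View pics/g_w.png

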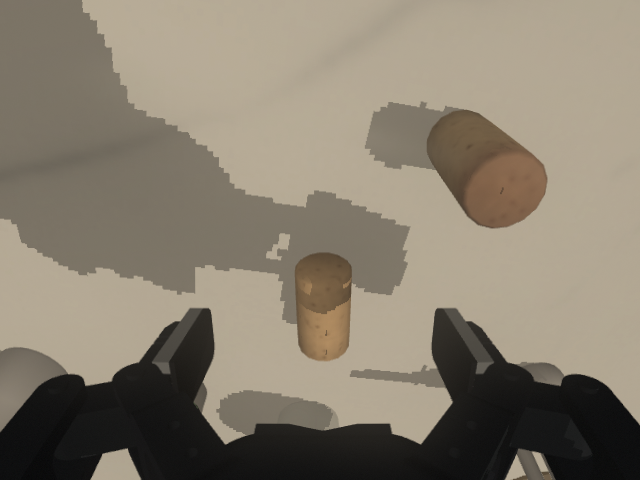

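```bash
python3 - <<'E'
from h import *
p=cams.camera_params('scene');s=telemetry.read_state();R=s['orientation'];t=s['ee_pos']
for sx in (-11,0,11):
  for d in (-30,-20,-10,-2,5): print(sx,d,((proj(p,[t+R[:,2]*d+R[:,0]*sx+R[:,1]*50,t+R[:,2]*d+R[:,0]*sx-R[:,1]*50])-[180,230])*5).round(0).tolist())
E
```

```text
-11 -30 [[301.0, 312.0], [470.0, 246.0]]
-11 -20 [[300.0, 325.0], [468.0, 259.0]]
-11 -10 [[299.0, 339.0], [466.0, 272.0]]
-11 -2 [[298.0, 349.0], [464.0, 283.0]]
-11 5 [[297.0, 358.0], [463.0, 292.0]]
0 -30 [[313.0, 326.0], [482.0, 260.0]]
0 -20 [[311.0, 340.0], [479.0, 273.0]]
0 -10 [[310.0, 353.0], [477.0, 286.0]]
0 -2 [[309.0, 364.0], [476.0, 297.0]]
0 5 [[308.0, 373.0], [474.0, 306.0]]
11 -30 [[324.0, 341.0], [493.0, 273.0]]
11 -20 [[322.0, 355.0], [491.0, 287.0]]
11 -10 [[321.0, 368.0], [489.0, 300.0]]
11 -2 [[320.0, 379.0], [487.0, 311.0]]
11 5 [[319.0, 388.0], [486.0, 320.0]]
```

drive_tool(
  increments=[
    {"rx":0,"ry":0,"rz":0,"x":1,"y":0,"z":8,"claw":-1},
    {"rx":0,"ry":0,"rz":0,"x":0,"y":0,"z":0,"claw":1},
    {"rx":0,"ry":0,"rz":0,"x":0,"y":0,"z":0,"claw":1},
    {"rx":0,"ry":0,"rz":0,"x":0,"y":0,"z":0,"claw":1},
    {"rx":0,"ry":0,"rz":0,"x":0,"y":0,"z":0,"claw":1},
    {"rx":0,"ry":0,"rz":0,"x":0,"y":0,"z":0,"claw":1},
  ],
)

```text
time: 5.92
ee_pos: [557.0, 392.0, -0.5]
orientation: [[-0.95, -0.176, 0.26], [-0.171, 0.984, 0.041], [-0.263, -0.005, -0.965]]
ft_force: [-0.2, -0.3, 0.7]
grip_width: 21.8
```

```bash
python3 look.py i_w; python3 - <<'E'
from h import *
im=cams.read_camera('scene')[230:340,180:340,::-1];cv2.imwrite('pics/i_s.png',cv2.resize(im,None,fx=5,fy=5,interpolation=cv2.INTER_CUBIC))
E
```

```text
5.925 [ 5.56955892e+02  3.91999465e+02 -4.98857232e-01] [-0.17427015 -0.26608282  0.72223058] [ 0.55  0.27  1.79 -0.13  0.84 -1.12]
[[-0.95  -0.176  0.26 ]
 [-0.171  0.984  0.041]
 [-0.263 -0.005 -0.965]]
```

View pics/i_s.png

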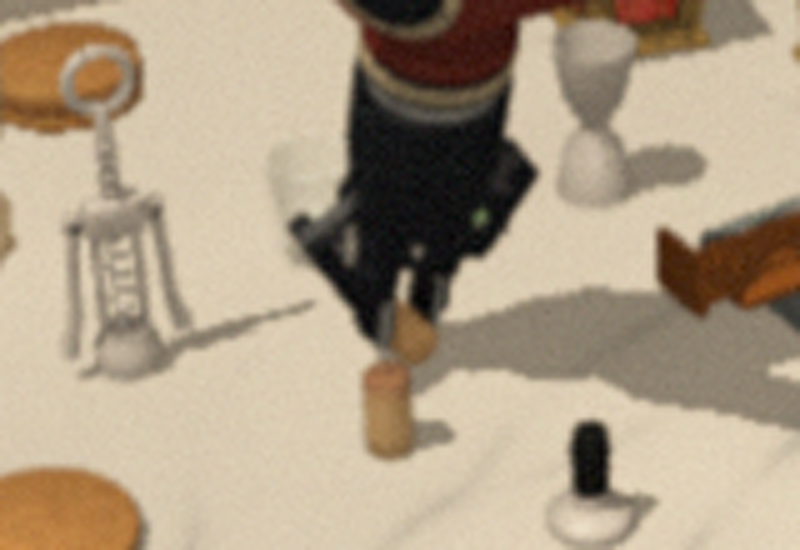

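View pics/i_w.png

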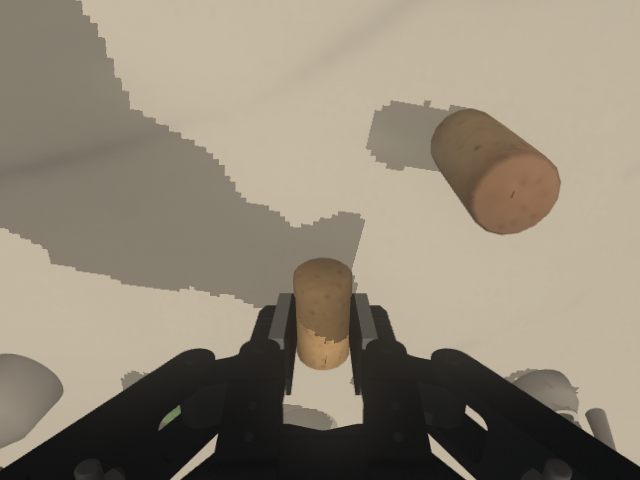

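```bash
python3 - <<'E'
from h import *
s=telemetry.read_state();R0=s['orientation'];p0=s['ee_pos']
p1=p0+[0,0,110]
a,b=plan(p1,R0,2,1)
R=Rt(7.7,15)
plan(np.array([481.3,213.8,100])+R[:,2]*12.4,R,10,1,a,b)
E
```

```text
[{"rx": 0.0, "ry": 0.0, "rz": 0.0, "x": -14.4, "y": -0.3, "z": -53.1, "claw": 1}, {"rx": 0.0, "ry": 0.0, "rz": 0.0, "x": -14.4, "y": -0.3, "z": -53.1, "claw": 1}]
[{"rx": 2.4, "ry": 0.0, "rz": 8.9, "x": 10.8, "y": -16.5, "z": -0.6, "claw": 1}, {"rx": 2.4, "ry": 0.0, "rz": 8.9, "x": 8.1, "y": -18.0, "z": 0.1, "claw": 1}, {"rx": 2.4, "ry": 0.0, "rz": 8.9, "x": 5.2, "y": -19.0, "z": 0.9, "claw": 1}, {"rx": 2.4, "ry": 0.0, "rz": 8.9, "x": 2.2, "y": -19.6, "z": 1.7, "claw": 1}, {"rx": 2.4, "ry": 0.0, "rz": 8.9, "x": -0.9, "y": -19.6, "z": 2.5, "claw": 1}, {"rx": 2.4, "ry": 0.0, "rz": 8.9, "x": -3.9, "y": -19.1, "z": 3.3, "claw": 1}, {"rx": 2.4, "ry": 0.0, "rz": 8.9, "x": -6.8, "y": -18.1, "z": 4.1, "claw": 1}, {"rx": 2.4, "ry": 0.0, "rz": 8.9, "x": -9.5, "y": -16.6, "z": 4.8, "claw": 1}, {"rx": 2.4, "ry": 0.0, "rz": 8.9, "x": -11.9, "y": -14.8, "z": 5.4, "claw": 1}, {"rx": 2.4, "ry": 0.0, "rz": 8.9, "x": -14.1, "y": -12.5, "z": 6.0, "claw": 1}]
```

drive_tool(
  increments=[
    {"rx":0,"ry":0,"rz":0,"x":-14.4,"y":-0.3,"z":-53,"claw":1},
    {"rx":0,"ry":0,"rz":0,"x":-14.4,"y":-0.3,"z":-53,"claw":1},
    {"rx":2.4,"ry":0,"rz":8.9,"x":10.8,"y":-16.5,"z":-0.6,"claw":1},
    {"rx":2.4,"ry":0,"rz":8.9,"x":8.1,"y":-18,"z":0.1,"claw":1},
    {"rx":2.4,"ry":0,"rz":8.9,"x":5.2,"y":-19,"z":0.9,"claw":1},
    {"rx":2.4,"ry":0,"rz":8.9,"x":2.2,"y":-19.6,"z":1.7,"claw":1},
    {"rx":2.4,"ry":0,"rz":8.9,"x":-0.9,"y":-19.6,"z":2.5,"claw":1},
    {"rx":2.4,"ry":0,"rz":8.9,"x":-3.9,"y":-19.1,"z":3.3,"claw":1},
    {"rx":2.4,"ry":0,"rz":8.9,"x":-6.8,"y":-18.1,"z":4.1,"claw":1},
    {"rx":2.4,"ry":0,"rz":8.9,"x":-9.5,"y":-16.6,"z":4.8,"claw":1},
    {"rx":2.4,"ry":0,"rz":8.9,"x":-11.9,"y":-14.8,"z":5.4,"claw":1},
    {"rx":2.4,"ry":0,"rz":8.9,"x":-14.1,"y":-12.5,"z":6,"claw":1},
  ],
)

```text
time: 7.52
ee_pos: [481.5, 209.7, 87.6]
orientation: [[-0.128, 0.991, 0.037], [0.956, 0.133, -0.263], [-0.266, 0.002, -0.964]]
ft_force: [0.6, 0.4, 0.0]
grip_width: 21.4
```

drive_tool(
  increments=[
    {"rx":0,"ry":0,"rz":0,"x":0,"y":0,"z":0,"claw":1},
  ],
)

```text
time: 7.65
ee_pos: [481.8, 209.5, 87.3]
orientation: [[-0.133, 0.99, 0.038], [0.955, 0.138, -0.263], [-0.266, 0.001, -0.964]]
ft_force: [0.0, 0.9, 0.3]
grip_width: 21.8
```

```bash
python3 look.py j_w
```

```text
7.65 [481.7519834  209.52732475  87.34816715] [0.01932513 0.88082785 0.25072632] [ 0.41  0.01  1.91 -0.27  1.31  0.35]
[[-0.133  0.99   0.038]
 [ 0.955  0.138 -0.263]
 [-0.266  0.001 -0.964]]
```

View pics/j_w.png

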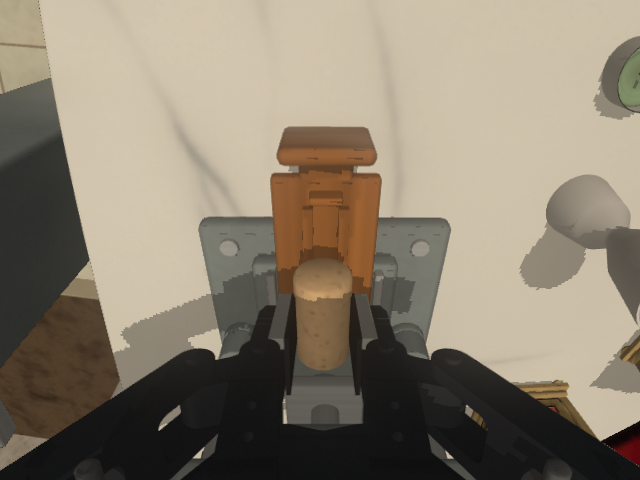

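```bash
python3 - <<'E'
import cv2
im=cv2.imread('pics/j_w.png')
cv2.imwrite('pics/j_tray.png',cv2.resize(im[115:295,235:415],None,fx=3.3,fy=3.3,interpolation=cv2.INTER_CUBIC))
E
```

```text
(no output)
```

View pics/j_tray.png

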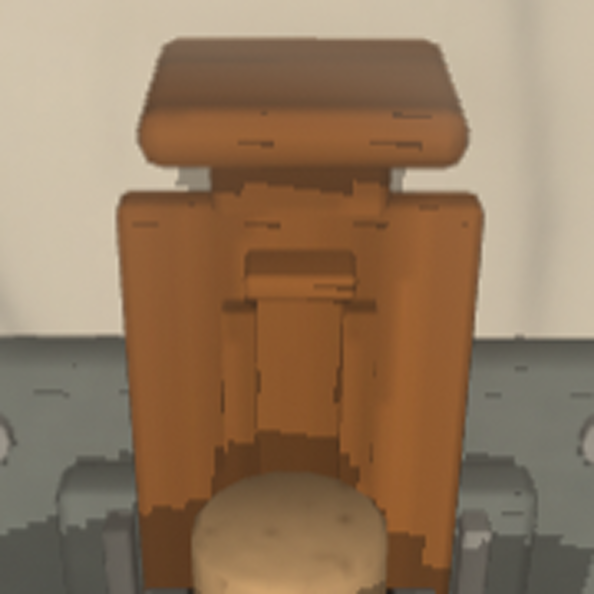

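```bash
cat > fit3.py <<'E'
src3=open('fit2.py').read().split('exec(("def w')
exec(src3[0])
P['j']=pickle.load(open('j_w.pkl','rb'))
def J(q): return np.array([235,115])+np.array(q)/3.3-0.35
new=[("j",J((300,297)),lambda o,zt,ht,u:(-25-o-24.5,0,zt+17.5)),
("j",J((300,297)),lambda o,zt,ht,u:(-25-o-24.5,0,zt+17.5)),
("j",J((142,107)),lambda o,zt,ht,u:(-83-o,-20,ht)),
("j",J((465,107)),lambda o,zt,ht,u:(-83-o,20,ht)),
("j",J((303,166)),lambda o,zt,ht,u:(-75-o,0,ht)),
("j",(201.5,218),lambda o,zt,ht,u:(-82.5,-80,16)),
("j",(448.5,218.5),lambda o,zt,ht,u:(-82.5,80,16)),
]
obs=obs[:13]+obs[13:17]+new*3
exec('(("def w'.replace('(("','') .join(['']) if 0 else '')
exec(("def w(v"+src[1]).split("for c,px,z")[0])
E
python3 fit3.py
```

```text
[493.619 129.827  -1.437  61.026  34.861  65.868   3.703]
[[-3.8 -1.1]
 [-3.   0.8]
 [-0.8  0.7]
 [-3.5  0.3]
 [-2.  -0.3]
 [-1.6  0.3]
 [-3.3  0.7]
 [-0.4 -0.7]
 [ 0.  -0.4]
 [-0.6  2. ]
 [-1.3  2.1]
 [-3.3 -0.6]
 [-4.9  0. ]
 [ 2.9  0.5]
 [ 0.5  0.1]
 [-0.4  0.1]
 [ 1.2  0.3]
 [-0.   0.3]
 [-0.   0.3]
 [-0.4 -0.3]
 [ 0.1  0.1]
 [-0.1  0.4]
 [-8.8  0.4]
 [ 7.6  0.7]
 [-0.   0.3]
 [-0.   0.3]
 [-0.4 -0.3]
 [ 0.1  0.1]
 [-0.1  0.4]
 [-8.8  0.4]
 [ 7.6  0.7]
 [-0.   0.3]
 [-0.   0.3]
 [-0.4 -0.3]
 [ 0.1  0.1]
 [-0.1  0.4]
 [-8.8  0.4]
 [ 7.6  0.7]]
wheel [499.   90.2 188.7]
cradle [482.1 215.1  45.4]
tab [474.4 272.6  53.9]
nose [490.3 154.6 118. ]
```

```bash
sed -i 's/^obs=obs\[:13\].*/obs=obs[:13]+obs[13:17]+new[:5]*3/' fit3.py; python3 fit3.py; python3 - <<'E'
import pickle
from h import *
p=pickle.load(open('j_w.pkl','rb'))
t=np.array([481.75,209.53,87.35]);R=telemetry.read_state()['orientation']
c=t-R[:,2]*12.4; print(c, proj(p,[c+R[:,0]*0, t]))
ax=np.array([-.133,.99,0]);
for e in(-22,22): print(proj(p,[c+ax*e,c+ax*e+[0,0,11.5],c+ax*e-[0,0,11.5]]).tolist())
E
```

```text
[494.339 121.968  -1.439  68.907  34.851  65.855   0.833]
[[-0.7 -1.5]
 [ 0.1  0.5]
 [ 2.3  0.5]
 [-0.   0.2]
 [ 0.4 -0. ]
 [-1.6  0.3]
 [-3.3  0.7]
 [-0.4 -0.7]
 [ 0.  -0.4]
 [-0.6  2. ]
 [-1.4  2.1]
 [-0.8 -1.6]
 [-2.6 -0.8]
 [ 2.9  0.2]
 [ 0.5  0. ]
 [-0.3  0.2]
 [ 1.2  0.4]
 [-0.1  0.3]
 [-0.1  0.3]
 [-0.3 -0.4]
 [ 0.2  0.2]
 [-0.1  0.4]
 [-0.1  0.3]
 [-0.1  0.3]
 [-0.3 -0.4]
 [ 0.2  0.2]
 [-0.1  0.4]
 [-0.1  0.3]
 [-0.1  0.3]
 [-0.3 -0.4]
 [ 0.2  0.2]
 [-0.1  0.4]]
wheel [499.6  82.3 185.8]
cradle [482.  215.1  45.4]
tab [474.5 272.6  53.9]
nose [491.1 146.8 118. ]
[481.27001507 212.78494477  99.30554052] [[323.10386556 314.00463531]
 [323.07600677 300.71791972]]
[[322.83292385096837, 349.77513340994074], [322.8994770384727, 370.6679392063013], [322.773152879558, 331.00386663318085]]
[[323.4195834170514, 272.08089805427875], [323.5397867767515, 291.5518604487017], [323.31388293483525, 254.9932013139533]]
```

```bash
python3 - <<'E'
from h import *
s=telemetry.read_state();R0=s['orientation'];p0=s['ee_pos']
a,b=plan(p0+[0.6,2.3,-35],Rt(7.6,15.4),2,1)
plan(a+[0,0,-3],b,1,1,a,b)
E
```

```text
[{"rx": 0.1, "ry": -0.0, "rz": 0.2, "x": 5.7, "y": 0.4, "z": 16.6, "claw": 1}, {"rx": 0.1, "ry": -0.0, "rz": 0.2, "x": 5.7, "y": 0.4, "z": 16.6, "claw": 1}]
[{"rx": 0.0, "ry": 0.0, "rz": 0.0, "x": 0.8, "y": -0.0, "z": 2.9, "claw": 1}]
```

drive_tool(
  increments=[
    {"rx":0,"ry":0,"rz":0.2,"x":5.7,"y":0.4,"z":16.6,"claw":1},
    {"rx":0,"ry":0,"rz":0.2,"x":5.7,"y":0.4,"z":16.6,"claw":1},
    {"rx":0,"ry":0,"rz":0,"x":0.8,"y":0,"z":2.9,"claw":1},
    {"rx":0,"ry":0,"rz":0,"x":0,"y":0,"z":0,"claw":1},
  ],
)

```text
time: 8.2
ee_pos: [482.6, 212.8, 49.3]
orientation: [[-0.127, 0.991, 0.039], [0.955, 0.133, -0.264], [-0.266, 0.003, -0.964]]
ft_force: [0.0, 0.1, 3.5]
grip_width: 21.5
```

```bash
python3 look.py k_w
```

```text
8.2 [482.61176902 212.78102608  49.27044161] [4.75731557e-04 9.56562255e-02 3.50847416e+00] [ 0.42  0.07  1.92 -0.27  1.24  0.38]
[[-0.127  0.991  0.039]
 [ 0.955  0.133 -0.264]
 [-0.266  0.003 -0.964]]
```

View pics/k_w.png

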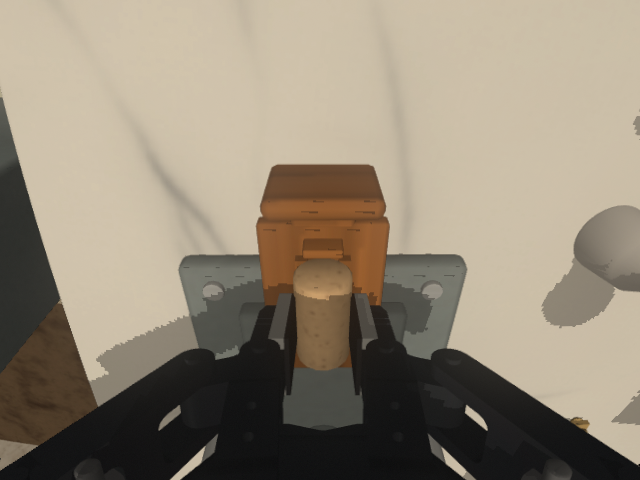

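```bash
python3 - <<'E'
import cv2
im=cv2.imread('pics/k_w.png')
cv2.imwrite('pics/k_tray.png',cv2.resize(im[150:380,240:410],None,fx=3.3,fy=3.3,interpolation=cv2.INTER_CUBIC)[:600*2])
im=cv2.imread('pics/k_w.png')[150:330,240:410]
cv2.imwrite('pics/k_tray.png',cv2.resize(im,None,fx=3.3,fy=3.3,interpolation=cv2.INTER_CUBIC))
from h import *
im=cams.read_camera('scene')[230:330,280:420,::-1];cv2.imwrite('pics/k_s.png',cv2.resize(im,None,fx=5,fy=5,interpolation=cv2.INTER_CUBIC))
E
```

```text
(no output)
```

View pics/k_tray.png

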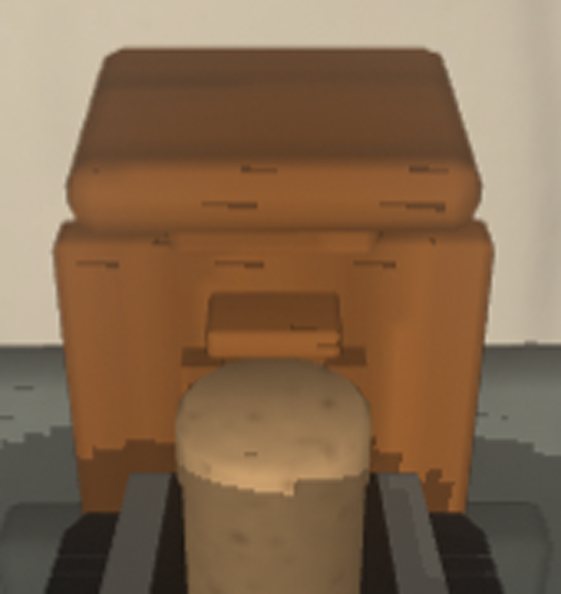

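View pics/k_s.png

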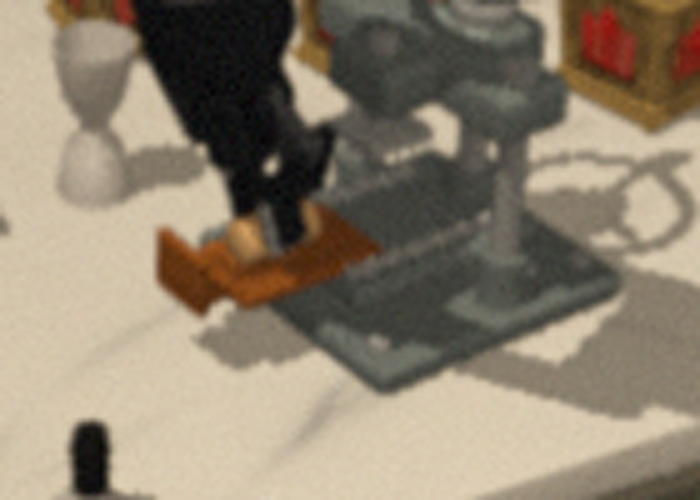

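```bash
python3 - <<'E'
import pickle
from h import *
pj=pickle.load(open('j_w.pkl','rb'));pk=pickle.load(open('k_w.pkl','rb'))
J=lambda q:np.array([235,115])+np.array(q)/3.3-.35
K=lambda q:np.array([240,150])+np.array(q)/3.3-.35
def tri(*v):
    A=np.zeros((3,3));b=np.zeros(3)
    for p,q in v:
        c,d=rays(p,[q]);d=d[0]/np.linalg.norm(d[0]);M=np.eye(3)-np.outer(d,d);A+=M;b+=M@c
    return np.linalg.solve(A,b)
for n,a,b in (('stop inner top',(300,297),(274,357)),('stop outer top',(300,275),(274,328)),('tab outer top',(303,107),(275,160)),('tab inner top',(303,166),(275,222)),('tray corner L',(120,195),(57,225)),('tray corner R',(483,197),(492,228)),('stop L',(246,297),(207,357)),('stop R',(356,297),(342,357))):
    X=tri((pj,J(a)),(pk,K(b)));print(n,X.round(1),(proj(pj,X)-J(a)).round(1),(proj(pk,X)-K(b)).round(1))
t=np.array([482.61,212.78,49.27]);R=telemetry.read_state()['orientation'];c=t-R[:,2]*12.4;ax=np.array([-.13,.99,0])
print(c,240,150)
for e in (-22,22): print(((proj(pk,[c+ax*e,c+ax*e+[0,0,11.5],c+ax*e-[0,0,11.5]])-[240,150])*3.3).tolist())
E
```

```text
stop inner top [478.3 242.9  59. ] [[0. 0.]] [[-0. -0.]]
stop outer top [478.1 244.6  55.5] [[0. 0.]] [[-0.1 -0. ]]
tab outer top [474.1 274.8  72.8] [[0.2 0. ]] [[-0.2 -0. ]]
tab inner top [475.4 265.8  68.3] [[0. 0.]] [[-0. -0.]]
tray corner L [450.9 247.8  42.7] [[-0.1 -0. ]] [[0.2 0. ]]
tray corner R [503.4 256.   45.8] [[-0.2  0. ]] [[ 0.2 -0. ]]
stop L [470.8 241.8  58.9] [[-0.2 -0. ]] [[0.2 0. ]]
stop R [486.1 244.2  59.4] [[ 0.1 -0. ]] [[-0.1  0. ]]
[482.12960681 216.04187746  61.2236345 ] 240 150
[[273.9213321325881, 659.1108911346773], [274.38024713953905, 728.0749328379393], [273.50933466164815, 597.145835152707]]
[[274.8719764460191, 402.99830540679034], [275.4837406705262, 467.3075147191417], [274.334596387342, 346.5567595989749]]
```

drive_tool(
  increments=[
    {"rx":0,"ry":0,"rz":0,"x":1.6,"y":0,"z":-1.5,"claw":1},
    {"rx":0,"ry":0,"rz":0,"x":0.4,"y":0,"z":1.4,"claw":1},
    {"rx":0,"ry":0,"rz":0,"x":0,"y":0,"z":0,"claw":1},
  ],
)

```text
time: 8.68
ee_pos: [482.4, 214.7, 49.3]
orientation: [[-0.126, 0.991, 0.039], [0.956, 0.132, -0.262], [-0.265, 0.004, -0.964]]
ft_force: [0.9, 0.7, 1.2]
grip_width: 21.5
```

drive_tool(
  increments=[
    {"rx":0,"ry":0,"rz":0,"x":0,"y":0,"z":0,"claw":0.2},
    {"rx":0,"ry":0,"rz":0,"x":0,"y":0,"z":0,"claw":-0.2},
    {"rx":0,"ry":0,"rz":0,"x":0,"y":0,"z":0,"claw":-0.4},
    {"rx":0,"ry":0,"rz":0,"x":0,"y":0,"z":-15,"claw":-0.4},
    {"rx":0,"ry":0,"rz":0,"x":0,"y":0,"z":-30,"claw":-0.4},
    {"rx":0,"ry":0,"rz":0,"x":0,"y":0,"z":-30,"claw":-0.4},
    {"rx":0,"ry":0,"rz":0,"x":0,"y":0,"z":0,"claw":-0.4},
  ],
)

```text
time: 9.55
ee_pos: [481.6, 235.7, 125.7]
orientation: [[-0.125, 0.991, 0.045], [0.957, 0.132, -0.26], [-0.263, 0.011, -0.965]]
ft_force: [-0.2, 0.0, 0.8]
grip_width: 59.7
```

```bash
python3 look.py l_w cork
```

```text
9.55 [481.57107241 235.72487847 125.71386317] [-0.17196474  0.00785501  0.78268249] [ 0.45 -0.01  1.85 -0.26  1.38  0.38]
[[-0.125  0.991  0.045]
 [ 0.957  0.132 -0.26 ]
 [-0.263  0.011 -0.965]]
cork 0.94 [296.9, 212.2, 338.5, 292.0] [485.91713637 184.35931482] [28.54733985 69.10847538] 97.90221926756914
```

View pics/l_w.png

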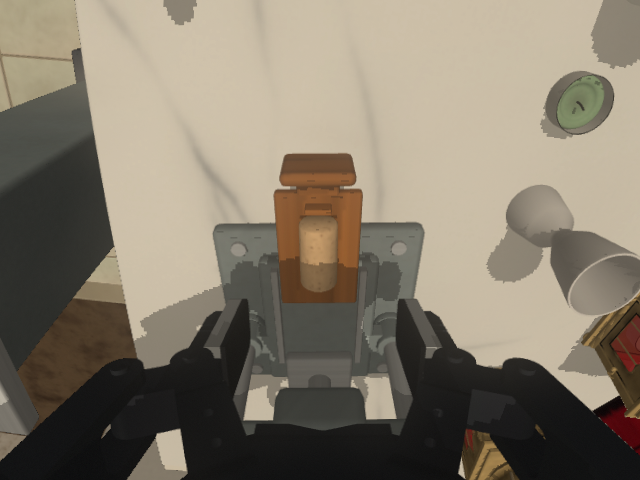

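```bash
python3 - <<'E'
from h import *
R=Rt(7.6,15.4)
a,b=plan([471.5,299,125],R,2,1)
plan([471.5,299,44],R,3,1,a,b)
d=np.array([.133,-.991,0]);print(R.T@d*10)
E
```

```text
[{"rx": 0.1, "ry": -0.0, "rz": -0.1, "x": 31.0, "y": 0.3, "z": -10.1, "claw": 1}, {"rx": 0.1, "ry": -0.0, "rz": -0.1, "x": 31.0, "y": 0.4, "z": -10.1, "claw": 1}]
[{"rx": 0.0, "ry": 0.0, "rz": 0.0, "x": 7.2, "y": -0.0, "z": 26.0, "claw": 1}, {"rx": -0.0, "ry": -0.0, "rz": -0.0, "x": 7.2, "y": -0.0, "z": 26.0, "claw": 1}, {"rx": -0.0, "ry": 0.0, "rz": -0.0, "x": 7.2, "y": 0.0, "z": 26.0, "claw": 1}]
[-9.63984244e+00  7.65584109e-03  2.65525499e+00]
```

drive_tool(
  increments=[
    {"rx":0,"ry":0,"rz":0,"x":31,"y":0.3,"z":-10,"claw":1},
    {"rx":0,"ry":0,"rz":0,"x":31,"y":0.3,"z":-10,"claw":1},
    {"rx":0,"ry":0,"rz":0,"x":7.2,"y":0,"z":26,"claw":1},
    {"rx":0,"ry":0,"rz":0,"x":7.2,"y":0,"z":26,"claw":1},
    {"rx":0,"ry":0,"rz":0,"x":7.2,"y":0,"z":26,"claw":1},
    {"rx":0,"ry":0,"rz":0,"x":0,"y":0,"z":0,"claw":1},
    {"rx":0,"ry":0,"rz":0,"x":0,"y":0,"z":0,"claw":1},
  ],
)

```text
time: 10.52
ee_pos: [471.8, 298.7, 43.7]
orientation: [[-0.126, 0.991, 0.038], [0.956, 0.131, -0.263], [-0.266, 0.004, -0.964]]
ft_force: [0.8, 0.4, -0.7]
grip_width: -0.1
```

```bash
python3 look.py m_w; python3 - <<'E'
from h import *
im=cams.read_camera('scene')[210:330,260:430,::-1];cv2.imwrite('pics/m_s.png',cv2.resize(im,None,fx=4.5,fy=4.5,interpolation=cv2.INTER_CUBIC))
E
```

```text
10.525 [471.76587491 298.68298465  43.67860825] [ 0.84258481  0.43951985 -0.70140309] [ 0.56  0.17  1.82 -0.26  1.27  0.52]
[[-0.126  0.991  0.038]
 [ 0.956  0.131 -0.263]
 [-0.266  0.004 -0.964]]
```

View pics/m_s.png

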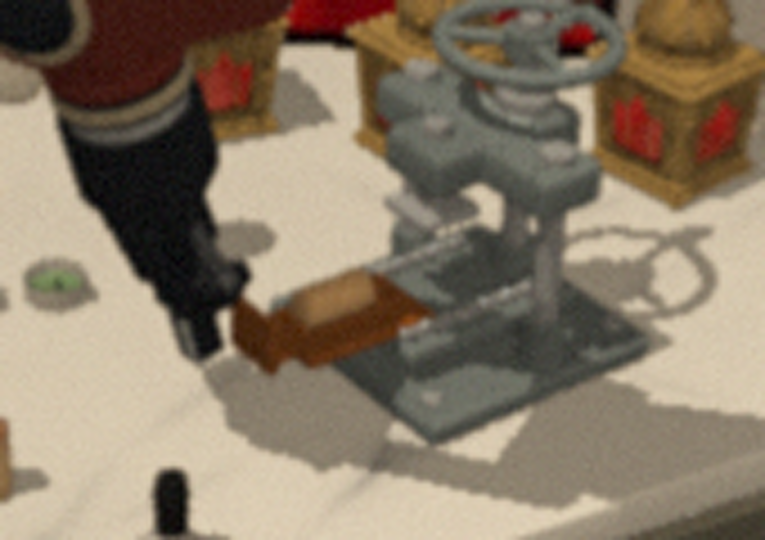

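View pics/m_w.png

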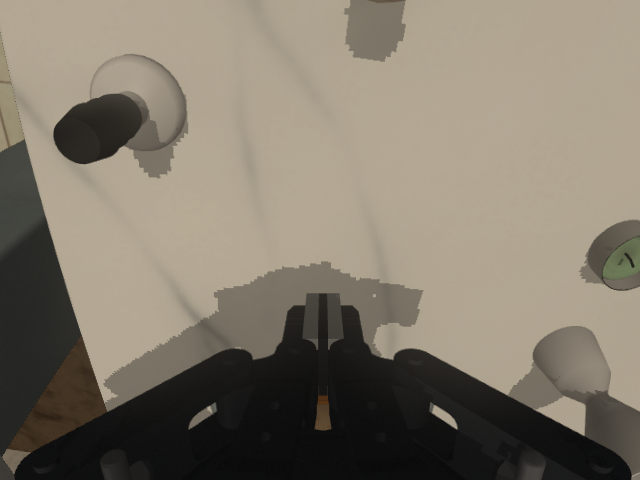

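drive_tool(
  increments=[
    {"rx":0,"ry":0,"rz":0,"x":-9.6,"y":0,"z":2.7,"claw":1},
    {"rx":0,"ry":0,"rz":0,"x":-7.7,"y":0,"z":2.1,"claw":1},
    {"rx":0,"ry":0,"rz":0,"x":-7.7,"y":0,"z":2.1,"claw":1},
    {"rx":0,"ry":0,"rz":0,"x":-7.7,"y":0,"z":2.1,"claw":1},
    {"rx":0,"ry":0,"rz":0,"x":-7.7,"y":0,"z":2.1,"claw":1},
    {"rx":0,"ry":0,"rz":0,"x":-7.7,"y":0,"z":2.1,"claw":1},
  ],
)

```text
time: 11.38
ee_pos: [478.7, 249.1, 44.0]
orientation: [[-0.126, 0.991, 0.039], [0.956, 0.131, -0.262], [-0.265, 0.005, -0.964]]
ft_force: [1.2, 2.5, 2.7]
grip_width: 0.1
```

```bash
python3 - <<'E'
from h import *
im=cams.read_camera('scene')[210:330,260:430,::-1];cv2.imwrite('pics/n_s.png',cv2.resize(im,None,fx=4.5,fy=4.5,interpolation=cv2.INTER_CUBIC))
E
```

```text
(no output)
```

View pics/n_s.png

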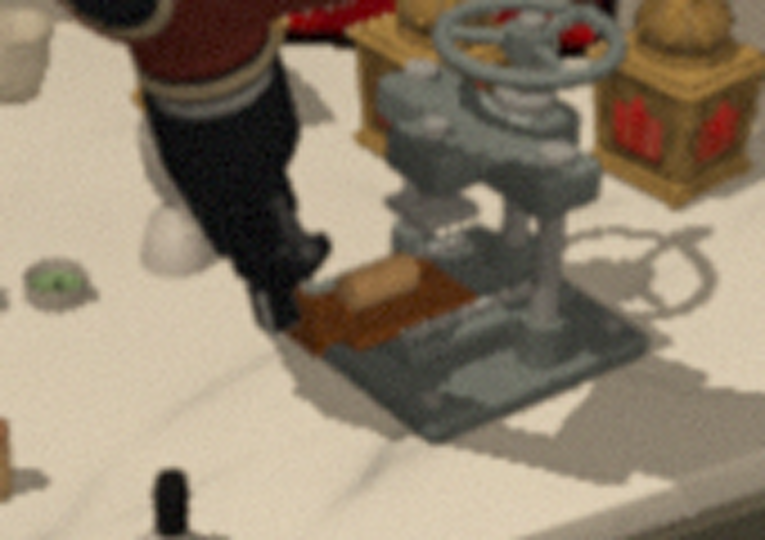

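drive_tool(
  increments=[
    {"rx":0,"ry":0,"rz":0,"x":-6.7,"y":0,"z":1.9,"claw":1},
    {"rx":0,"ry":0,"rz":0,"x":-6.7,"y":0,"z":1.9,"claw":1},
    {"rx":0,"ry":0,"rz":0,"x":-6.7,"y":0,"z":1.9,"claw":1},
    {"rx":0,"ry":0,"rz":0,"x":-4.8,"y":0,"z":1.3,"claw":1},
  ],
)

```text
time: 11.92
ee_pos: [481.8, 223.4, 43.5]
orientation: [[-0.125, 0.991, 0.039], [0.956, 0.131, -0.263], [-0.266, 0.004, -0.964]]
ft_force: [1.0, 3.2, 2.1]
grip_width: 0.3
```

drive_tool(
  increments=[
    {"rx":0,"ry":0,"rz":0,"x":-3.8,"y":0,"z":1.1,"claw":1},
    {"rx":0,"ry":0,"rz":0,"x":-2.9,"y":0,"z":0.8,"claw":1},
  ],
)

```text
time: 12.18
ee_pos: [482.7, 216.7, 43.4]
orientation: [[-0.126, 0.991, 0.039], [0.956, 0.131, -0.263], [-0.266, 0.004, -0.964]]
ft_force: [1.2, 2.3, 1.7]
grip_width: -0.1
```

drive_tool(
  increments=[
    {"rx":0,"ry":0,"rz":0,"x":-2.9,"y":0,"z":0.8,"claw":1},
    {"rx":0,"ry":0,"rz":0,"x":0,"y":0,"z":0,"claw":1},
  ],
)

```text
time: 12.42
ee_pos: [482.7, 213.5, 43.2]
orientation: [[-0.126, 0.991, 0.038], [0.956, 0.131, -0.264], [-0.266, 0.003, -0.964]]
ft_force: [0.4, 1.4, 0.1]
grip_width: -0.1
```

drive_tool(
  increments=[
    {"rx":0,"ry":0,"rz":0,"x":-2.9,"y":0,"z":0.8,"claw":1},
    {"rx":0,"ry":0,"rz":0,"x":0,"y":0,"z":0,"claw":1},
  ],
)

```text
time: 12.68
ee_pos: [482.8, 213.0, 43.2]
orientation: [[-0.125, 0.991, 0.038], [0.957, 0.131, -0.258], [-0.261, 0.004, -0.965]]
ft_force: [-1.8, 10.1, 2.0]
grip_width: 0.1
```

```bash
python3 - <<'E'
from h import *
im=cams.read_camera('scene')[210:330,260:430,::-1];cv2.imwrite('pics/o_s.png',cv2.resize(im,None,fx=4.5,fy=4.5,interpolation=cv2.INTER_CUBIC))
im=cams.read_camera('top')[180:310,285:445,::-1];cv2.imwrite('pics/o_t.png',cv2.resize(im,None,fx=4.5,fy=4.5,interpolation=cv2.INTER_CUBIC))
E
```

```text
(no output)
```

View pics/o_s.png

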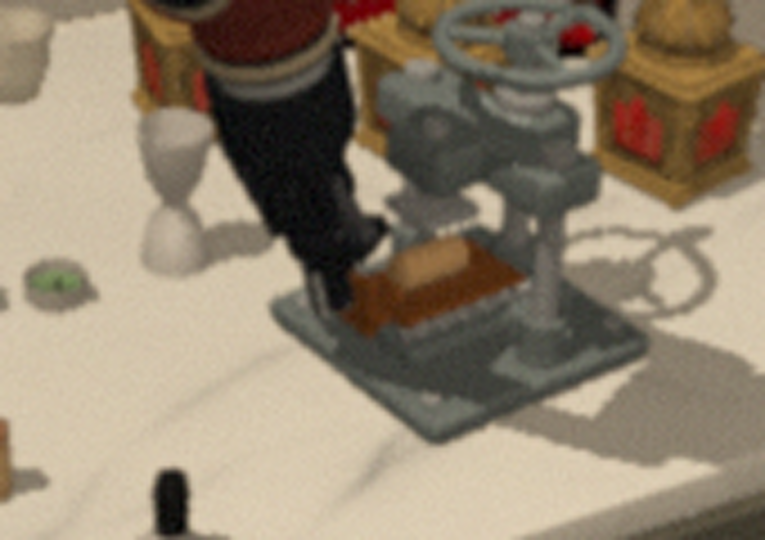

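```bash
python3 - <<'E'
from h import *
P={c:cams.camera_params(c) for c in("top","scene")}
def tri(*v):
    A=np.zeros((3,3));b=np.zeros(3)
    for p,q in v:
        c,d=rays(p,[q]);d=d[0]/np.linalg.norm(d[0]);M=np.eye(3)-np.outer(d,d);A+=M;b+=M@c
    return np.linalg.solve(A,b)
print('lantern',tri((P['top'],(469,199)),(P['scene'],(412,200))),tri((P['top'],(415,160)),(P['scene'],(358,195))))
print('handle',tri((P['top'],(418,228.5)),(P['scene'],(389.5,203.5))))
R=telemetry.read_state()['orientation'];p=telemetry.read_state()['ee_pos']
a,b=plan(p+[-3,24,15],R,1,1)
a,b=plan([480,250,290],Rt(7.6),5,0,a,b)
a,b=plan([512,50,300],Rt(7.6),5,0,a,b)
E
```

```text
lantern [592.21501026 -92.6258402  165.28330425] [683.06119171  28.14144323 167.24277241]
handle [519.32631182  34.96929311 210.65349764]
[{"rx": 0.0, "ry": 0.0, "rz": 0.0, "x": 19.4, "y": 0.2, "z": -20.8, "claw": 1}]
[{"rx": 0.0, "ry": 3.0, "rz": -0.0, "x": -9.6, "y": 0.6, "z": -45.4, "claw": 0}, {"rx": 0.0, "ry": 3.0, "rz": -0.0, "x": -7.2, "y": 0.5, "z": -45.9, "claw": 0}, {"rx": 0.0, "ry": 3.0, "rz": -0.0, "x": -4.8, "y": 0.5, "z": -46.2, "claw": 0}, {"rx": 0.0, "ry": 3.0, "rz": -0.0, "x": -2.3, "y": 0.4, "z": -46.4, "claw": 0}, {"rx": 0.0, "ry": 3.0, "rz": -0.0, "x": 0.1, "y": 0.4, "z": -46.4, "claw": 0}]
[{"rx": -0.0, "ry": -0.0, "rz": 0.0, "x": -40.5, "y": 1.1, "z": -2.0, "claw": 0}, {"rx": -0.0, "ry": -0.0, "rz": 0.0, "x": -40.5, "y": 1.1, "z": -2.0, "claw": 0}, {"rx": -0.0, "ry": -0.0, "rz": 0.0, "x": -40.5, "y": 1.1, "z": -2.0, "claw": 0}, {"rx": -0.0, "ry": -0.0, "rz": 0.0, "x": -40.5, "y": 1.1, "z": -2.0, "claw": 0}, {"rx": -0.0, "ry": -0.0, "rz": 0.0, "x": -40.5, "y": 1.1, "z": -2.0, "claw": 0}]
```

View pics/o_t.png

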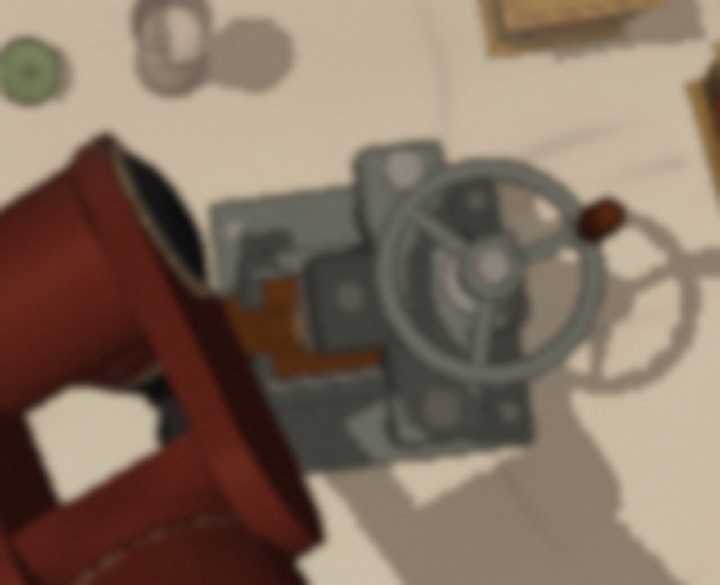

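drive_tool(
  increments=[
    {"rx":0,"ry":0,"rz":0,"x":19.4,"y":0.2,"z":-20.8,"claw":1},
    {"rx":0,"ry":3,"rz":0,"x":-9.6,"y":0.6,"z":-45.4,"claw":0},
    {"rx":0,"ry":3,"rz":0,"x":-7.2,"y":0.5,"z":-46,"claw":0},
    {"rx":0,"ry":3,"rz":0,"x":-4.8,"y":0.5,"z":-46,"claw":0},
    {"rx":0,"ry":3,"rz":0,"x":-2.3,"y":0.4,"z":-46.4,"claw":0},
    {"rx":0,"ry":3,"rz":0,"x":0,"y":0.4,"z":-46.4,"claw":0},
    {"rx":0,"ry":0,"rz":0,"x":-40.5,"y":1.1,"z":-2,"claw":0},
    {"rx":0,"ry":0,"rz":0,"x":-40.5,"y":1.1,"z":-2,"claw":0},
    {"rx":0,"ry":0,"rz":0,"x":-40.5,"y":1.1,"z":-2,"claw":0},
    {"rx":0,"ry":0,"rz":0,"x":-40.5,"y":1.1,"z":-2,"claw":0},
    {"rx":0,"ry":0,"rz":0,"x":-40.5,"y":1.1,"z":-2,"claw":0},
    {"rx":0,"ry":0,"rz":0,"x":0,"y":0,"z":0,"claw":0},
  ],
)

```text
time: 14.28
ee_pos: [511.5, 46.8, 300.5]
orientation: [[-0.127, 0.992, 0.002], [0.992, 0.127, -0.007], [-0.008, 0.001, -1.0]]
ft_force: [0.3, -0.1, -0.5]
grip_width: 42.4
```

```bash
python3 look.py q_w wheel_centre handle_grip
```

```text
14.275 [511.46096024  46.81094882 300.46382097] [ 0.30724438 -0.10066431 -0.49663726] [-0.05 -0.25  1.76 -0.01  1.63 -0.18]
[[-0.127  0.992  0.002]
 [ 0.992  0.127 -0.007]
 [-0.008  0.001 -1.   ]]
wheel_centre 0.63 [234.2, 92.7, 392.6, 275.8] [501.58207281  55.98280679] [170.45255619 195.6842795 ] 106.59223720958471
handle_grip 0.7 [319.1, 233.1, 346.4, 278.0] [534.03290499 -37.33514689] [31.33015684 49.51156469] 99.99517067361863
handle_grip 0.51 [218.9, 284.2, 249.9, 319.4] [ 414.10108588 -107.79155844] [33.51679497 43.03066397] 56.88849054359971
```

View pics/q_w.png

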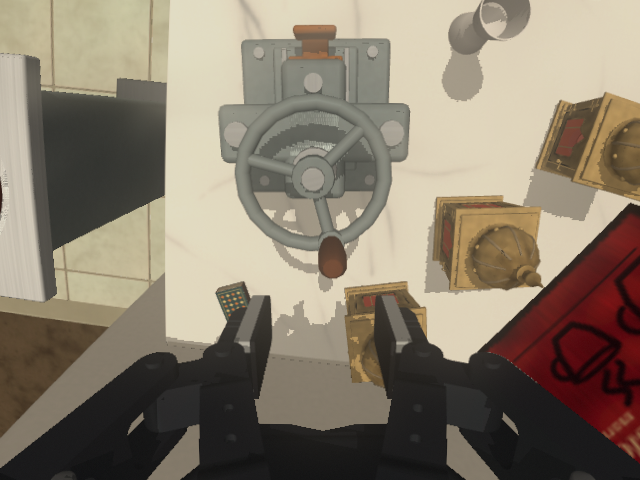

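```bash
python3 - <<'E'
from h import *
import pickle
p=pickle.load(open('q_w.pkl','rb'))
# fit circle: rim outer edge pixels left/right/top/bottom to circle radius 55.5 at height z
print('rim pts',toz(p,[(235,172),(390,170),(312,95),(312,250)],188).round(1))
print('hub',toz(p,[(313,179)],196).round(1))
print('handle top',toz(p,[(333,268)],240).round(1),'base',toz(p,[(326,240)],193).round(1),'mid',toz(p,[(331,257)],220).round(1))
im=cv2.imread('pics/q_w.png')[80:300,210:420];cv2.imwrite('pics/q_z.png',cv2.resize(im,None,fx=2.7,fy=2.7,interpolation=cv2.INTER_CUBIC))
E
```

```text
rim pts [[445.5  81.4 188. ]
 [552.5  96.3 188. ]
 [492.7 138.5 188. ]
 [505.6  31.  188. ]]
hub [[500.1  84.4 196. ]]
handle top [[518.7  39.2 240. ]] base [[514.6  41.5 193. ]] mid [[518.   38.8 220. ]]
```

View pics/q_z.png

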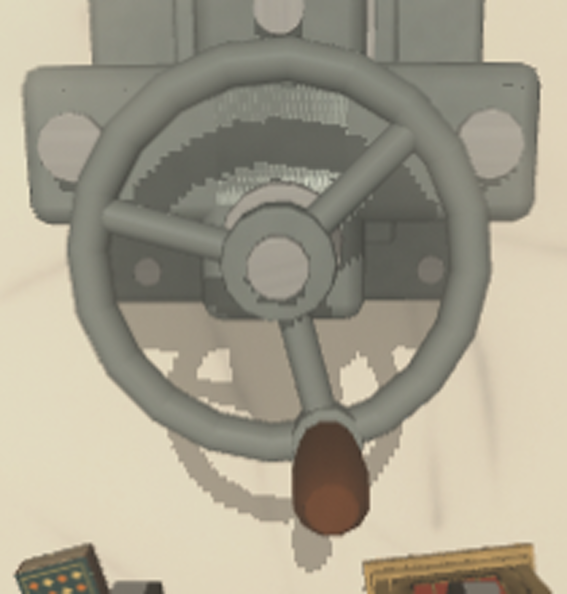

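```bash
python3 - <<'E'
from h import *
plan([519,38.5,220],Rt(7.6),3,0)
E
```

```text
[{"rx": 0.0, "ry": 0.1, "rz": -0.0, "x": -3.8, "y": 2.0, "z": 26.9, "claw": 0}, {"rx": 0.0, "ry": 0.1, "rz": -0.0, "x": -3.9, "y": 2.0, "z": 26.9, "claw": 0}, {"rx": 0.0, "ry": 0.1, "rz": -0.0, "x": -3.9, "y": 2.0, "z": 26.9, "claw": 0}]
```

drive_tool(
  increments=[
    {"rx":0,"ry":0.1,"rz":0,"x":-3.9,"y":2,"z":27,"claw":0},
    {"rx":0,"ry":0.1,"rz":0,"x":-3.9,"y":2,"z":27,"claw":0},
    {"rx":0,"ry":0.1,"rz":0,"x":-3.9,"y":2,"z":26,"claw":0},
    {"rx":0,"ry":0,"rz":0,"x":0,"y":0,"z":0,"claw":0},
  ],
)

```text
time: 14.92
ee_pos: [517.9, 39.0, 218.5]
orientation: [[-0.133, 0.991, -0.002], [0.991, 0.133, -0.001], [-0.001, -0.002, -1.0]]
ft_force: [0.3, 0.0, 0.6]
grip_width: 42.4
```

```bash
python3 look.py r_w
```

```text
14.925 [517.93322561  39.03676301 218.54897644] [0.32899638 0.01864492 0.58836016] [-0.07 -0.2   1.85 -0.    1.49 -0.2 ]
[[-0.133  0.991 -0.002]
 [ 0.991  0.133 -0.001]
 [-0.001 -0.002 -1.   ]]
```

View pics/r_w.png

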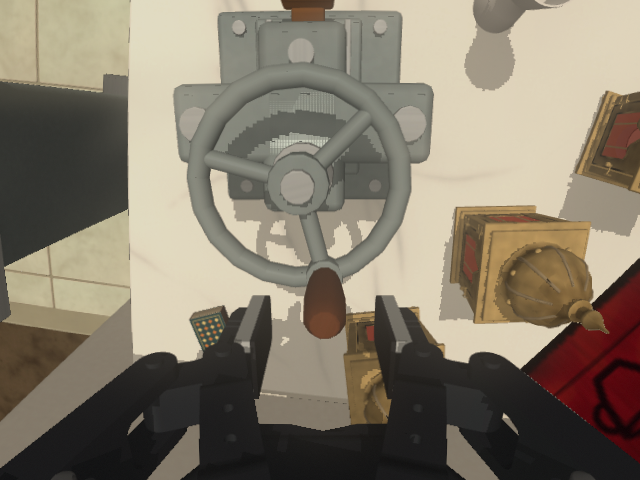

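drive_tool(
  increments=[
    {"rx":0,"ry":0,"rz":0,"x":0,"y":0.5,"z":14,"claw":0},
    {"rx":0,"ry":0,"rz":0,"x":0,"y":0,"z":0,"claw":1},
    {"rx":0,"ry":0,"rz":0,"x":0,"y":0,"z":0,"claw":1},
    {"rx":0,"ry":0,"rz":0,"x":0,"y":0,"z":0,"claw":1},
    {"rx":0,"ry":0,"rz":0,"x":0,"y":0,"z":0,"claw":1},
  ],
  squeeze=40,
)

```text
time: 15.6
ee_pos: [519.8, 38.2, 207.6]
orientation: [[-0.131, 0.991, 0.003], [0.991, 0.131, -0.001], [-0.001, 0.002, -1.0]]
ft_force: [-4.9, 1.5, 1.9]
grip_width: 17.1
```

```bash
python3 look.py s_w; python3 - <<'E'
from h import *
im=cams.read_camera('scene')[180:330,250:450,::-1];cv2.imwrite('pics/s_s.png',cv2.resize(im,None,fx=4,fy=4,interpolation=cv2.INTER_CUBIC))
E
```

```text
15.6 [519.8041385   38.22011602 207.58322272] [-4.88717657  1.45361872  1.86435049] [-0.07 -0.19  1.87 -0.    1.47 -0.2 ]
[[-0.131  0.991  0.003]
 [ 0.991  0.131 -0.001]
 [-0.001  0.002 -1.   ]]
```

View pics/s_w.png

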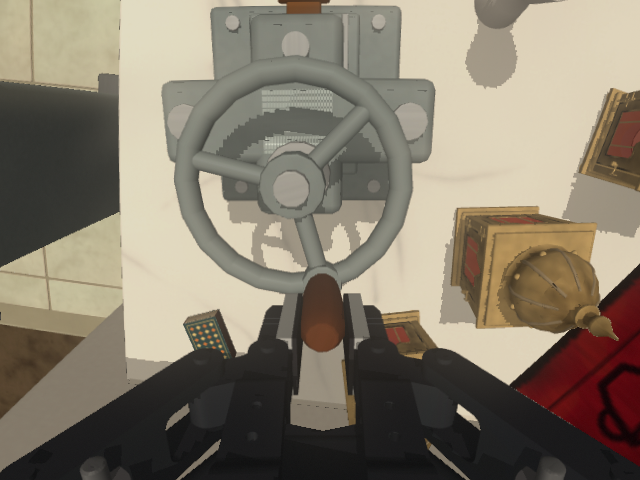

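View pics/s_s.png

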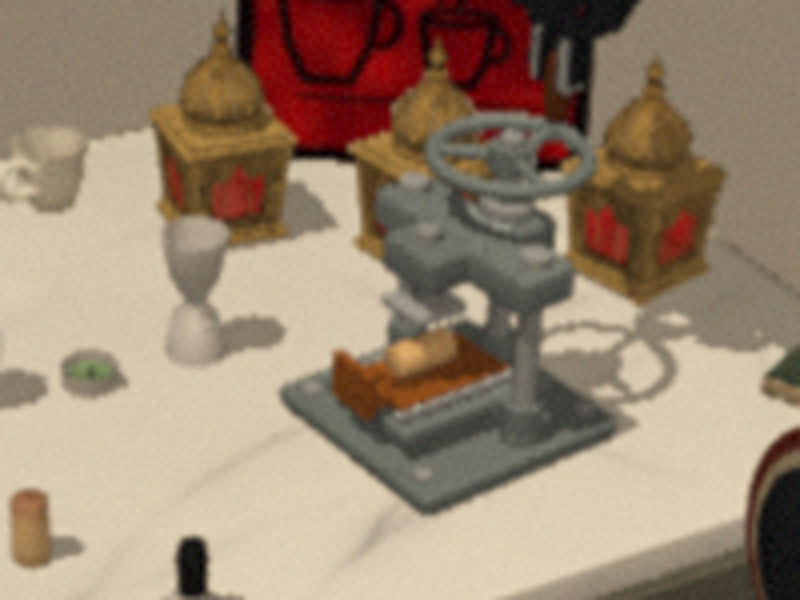

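```bash
python3 - <<'E'
from h import *
p=cams.camera_params('scene')
for z in (80,85,90,95,100,105,110,118):
    # pad corners, press yaw -1.438, centre nose
    c,s=np.cos(-1.438),np.sin(-1.438)
    C=[np.array([490.5+c*x-s*y,148+s*x+c*y,z]) for x,y in((-20,-20),(-20,20),(20,20),(20,-20))]
    print(z,((proj(p,C)-[250,180])*4).round(0).tolist())
for X in ([490.5,148,72.5],[490.5,148,118]): print(((proj(p,X)-[250,180])*4))
E
```

```text
80 [[416.0, 351.0], [378.0, 324.0], [426.0, 306.0], [465.0, 332.0]]
85 [[416.0, 344.0], [378.0, 317.0], [426.0, 299.0], [465.0, 326.0]]
90 [[417.0, 337.0], [378.0, 310.0], [427.0, 293.0], [466.0, 319.0]]
95 [[417.0, 330.0], [378.0, 303.0], [427.0, 286.0], [466.0, 312.0]]
100 [[417.0, 324.0], [379.0, 297.0], [428.0, 279.0], [467.0, 306.0]]
105 [[418.0, 317.0], [379.0, 290.0], [428.0, 273.0], [467.0, 299.0]]
110 [[418.0, 310.0], [379.0, 283.0], [428.0, 266.0], [468.0, 292.0]]
118 [[419.0, 299.0], [380.0, 272.0], [429.0, 255.0], [468.0, 281.0]]
[[420.57987744 337.91875137]]
[[423.91879745 276.68947719]]
```

```bash
cat > circ.py <<'E'
from h import *
import sys
# args: centre x y, step deg, n, [start angle], z per deg
def circ(C,th0,step,n,r=50,corr=(0,0,0),R=None):
    R=Rt(7.6) if R is None else R
    out=[]
    for k in range(n):
        a,b=np.radians([th0+k*step,th0+(k+1)*step])
        d=np.array([r*(np.cos(b)-np.cos(a)),r*(np.sin(b)-np.sin(a)),step/360*30])
        if k==0: d=d+np.array(corr)
        q=R.T@d
        out.append(dict(rx=0,ry=0,rz=0,x=round(float(q[0]),1),y=round(float(q[1]),1),z=round(float(q[2]),1),claw=1))
    print(json.dumps(out))
E
python3 -c "
from circ import *
circ(None,-66.3,15,5)"
```

```text
[{"rx": 0, "ry": 0, "rz": 0, "x": 5.2, "y": 12.0, "z": -1.2, "claw": 1}, {"rx": 0, "ry": 0, "rz": 0, "x": 8.1, "y": 10.2, "z": -1.2, "claw": 1}, {"rx": 0, "ry": 0, "rz": 0, "x": 10.5, "y": 7.7, "z": -1.2, "claw": 1}, {"rx": 0, "ry": 0, "rz": 0, "x": 12.2, "y": 4.8, "z": -1.2, "claw": 1}, {"rx": 0, "ry": 0, "rz": 0, "x": 13.0, "y": 1.5, "z": -1.2, "claw": 1}]
```

drive_tool(
  increments=[
    {"rx":0,"ry":0,"rz":0,"x":5.2,"y":12,"z":-1.3,"claw":1},
    {"rx":0,"ry":0,"rz":0,"x":8.1,"y":10.2,"z":-1.3,"claw":1},
    {"rx":0,"ry":0,"rz":0,"x":10.5,"y":7.7,"z":-1.2,"claw":1},
    {"rx":0,"ry":0,"rz":0,"x":12.2,"y":4.8,"z":-1.2,"claw":1},
    {"rx":0,"ry":0,"rz":0,"x":0,"y":0,"z":0,"claw":1},
  ],
)

```text
time: 16.32
ee_pos: [549.8, 77.8, 212.6]
orientation: [[-0.132, 0.991, 0.003], [0.991, 0.132, -0.003], [-0.004, 0.002, -1.0]]
ft_force: [-4.3, -1.9, 1.0]
grip_width: 16.6
```

```bash
python3 -c "
from circ import *
circ(None,-6.3,15,8)
circ(None,113.7,15,6)"
```

```text
[{"rx": 0, "ry": 0, "rz": 0, "x": 13.0, "y": 1.5, "z": -1.2, "claw": 1}, {"rx": 0, "ry": 0, "rz": 0, "x": 12.9, "y": -2.0, "z": -1.2, "claw": 1}, {"rx": 0, "ry": 0, "rz": 0, "x": 12.0, "y": -5.2, "z": -1.2, "claw": 1}, {"rx": 0, "ry": 0, "rz": 0, "x": 10.2, "y": -8.1, "z": -1.2, "claw": 1}, {"rx": 0, "ry": 0, "rz": 0, "x": 7.7, "y": -10.5, "z": -1.2, "claw": 1}, {"rx": 0, "ry": 0, "rz": 0, "x": 4.8, "y": -12.2, "z": -1.2, "claw": 1}, {"rx": 0, "ry": 0, "rz": 0, "x": 1.5, "y": -13.0, "z": -1.2, "claw": 1}, {"rx": 0, "ry": 0, "rz": 0, "x": -2.0, "y": -12.9, "z": -1.2, "claw": 1}]
[{"rx": 0, "ry": 0, "rz": 0, "x": -5.2, "y": -12.0, "z": -1.2, "claw": 1}, {"rx": 0, "ry": 0, "rz": 0, "x": -8.1, "y": -10.2, "z": -1.2, "claw": 1}, {"rx": 0, "ry": 0, "rz": 0, "x": -10.5, "y": -7.7, "z": -1.2, "claw": 1}, {"rx": 0, "ry": 0, "rz": 0, "x": -12.2, "y": -4.8, "z": -1.2, "claw": 1}, {"rx": 0, "ry": 0, "rz": 0, "x": -13.0, "y": -1.5, "z": -1.2, "claw": 1}, {"rx": 0, "ry": 0, "rz": 0, "x": -12.9, "y": 2.0, "z": -1.2, "claw": 1}]
```

drive_tool(
  increments=[
    {"rx":0,"ry":0,"rz":0,"x":13,"y":1.5,"z":-1.2,"claw":1},
    {"rx":0,"ry":0,"rz":0,"x":12.9,"y":-2,"z":-1.3,"claw":1},
    {"rx":0,"ry":0,"rz":0,"x":12,"y":-5.2,"z":-1.2,"claw":1},
    {"rx":0,"ry":0,"rz":0,"x":10.2,"y":-8.1,"z":-1.3,"claw":1},
    {"rx":0,"ry":0,"rz":0,"x":7.7,"y":-10.5,"z":-1.2,"claw":1},
    {"rx":0,"ry":0,"rz":0,"x":0,"y":0,"z":0,"claw":1},
    {"rx":0,"ry":0,"rz":0,"x":0,"y":0,"z":0,"claw":1},
  ],
)

```text
time: 17.2
ee_pos: [519.6, 130.3, 218.8]
orientation: [[-0.131, 0.991, 0.007], [0.991, 0.131, -0.001], [-0.002, 0.006, -1.0]]
ft_force: [3.9, -1.5, -2.9]
grip_width: 16.8
```

```bash
python3 - <<'E'
from h import *
for i in range(3):
    s=telemetry.read_state();print(s['time'],s['ee_pos'].round(1),s['ft_force'].round(1));
    if i<2: im=cams.read_camera('scene')[180:330,250:450,::-1]
cv2.imwrite('pics/t_s.png',cv2.resize(im,None,fx=4,fy=4,interpolation=cv2.INTER_CUBIC))
E
```

```text
17.2 [519.6 130.3 218.8] [ 3.9 -1.5 -2.9]
17.25 [519.6 130.3 218.8] [ 4.3 -0.3 -3.2]
17.3 [519.6 130.3 218.8] [ 5.6  0.1 -2.5]
```

View pics/t_s.png

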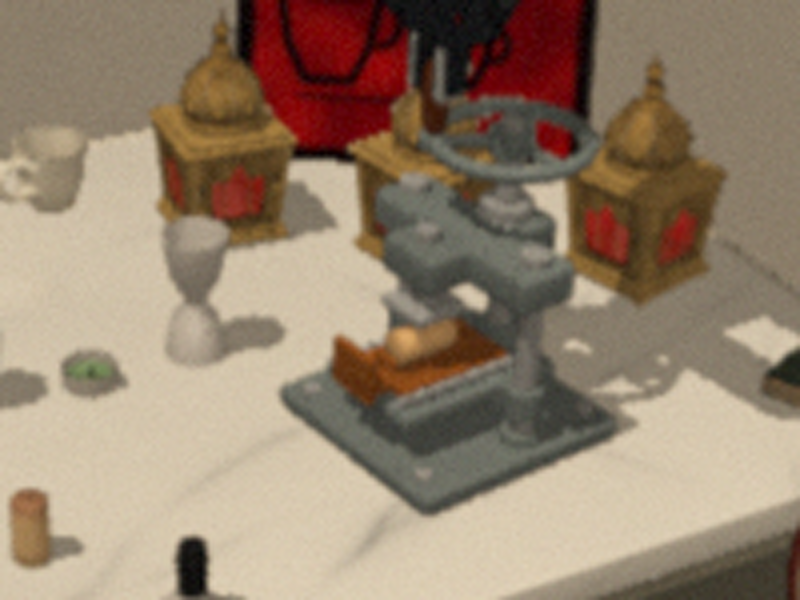

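drive_tool(
  increments=[
    {"rx":0,"ry":0,"rz":0,"x":0,"y":0,"z":0,"claw":1},
    {"rx":0,"ry":0,"rz":0,"x":0,"y":0,"z":0,"claw":1},
    {"rx":0,"ry":0,"rz":0,"x":0,"y":0,"z":0,"claw":1},
  ],
)

```text
time: 17.68
ee_pos: [519.5, 130.3, 218.8]
orientation: [[-0.131, 0.991, 0.006], [0.991, 0.131, -0.001], [-0.002, 0.006, -1.0]]
ft_force: [5.1, 0.4, -3.2]
grip_width: 16.7
```

```bash
cat > ft.py <<'E'
from h import *
F=[]
for i in range(6):
    s=telemetry.read_state();F.append(s['ft_force']); 
    if i<5: cams.read_camera('top')
F=np.array(F);m=F.mean(0);sd=F.std(0);p=s['ee_pos'];d=p[:2]-[499.5,84.5];r=np.hypot(*d);u=d/r;t=np.array([-u[1],u[0]])
print(s['time'],p.round(1),'F',m.round(2),'sd',sd.round(2),'ang',np.degrees(np.arctan2(d[1],d[0])).round(1),'r',r.round(1),'rad',(m[:2]@u).round(2),'resist',(-m[:2]@t).round(2))
E
python3 ft.py
```

```text
17.925 [519.6 130.3 218.9] F [ 5.86 -0.07 -3.07] sd [0.61 0.33 0.4 ] ang 66.4 r 50.0 rad 2.29 resist 5.39
```

```bash
python3 - <<'E'
from h import *
im=cams.read_camera('scene')[235:285,325:395,::-1];cv2.imwrite('pics/u_s.png',cv2.resize(im,None,fx=11,fy=11,interpolation=cv2.INTER_CUBIC))
p=cams.camera_params('scene')
for zc in (72.3,83.3):
  print(zc,((proj(p,[[487.5,170,zc],[487.5,170,zc-23],[493.4,126,zc],[490.5,148,zc]])-[325,235])*11).round(0).tolist())
for zb in (80,85,90,95):
    c,s=np.cos(-1.438),np.sin(-1.438)
    C=[np.array([490.5+c*x-s*y,148+s*x+c*y,zb]) for x,y in((-20,-20),(-20,20),(20,-20))]
    print(zb,((proj(p,C)-[325,235])*11).round(0).tolist())
E
```

```text
72.3 [[257.0, 353.0], [253.0, 436.0], [405.0, 298.0], [332.0, 325.0]]
83.3 [[259.0, 313.0], [255.0, 397.0], [408.0, 258.0], [334.0, 285.0]]
80 [[319.0, 360.0], [213.0, 285.0], [454.0, 309.0]]
85 [[320.0, 341.0], [214.0, 266.0], [455.0, 291.0]]
90 [[321.0, 323.0], [215.0, 248.0], [456.0, 272.0]]
95 [[322.0, 304.0], [215.0, 230.0], [457.0, 254.0]]
```

View pics/u_s.png

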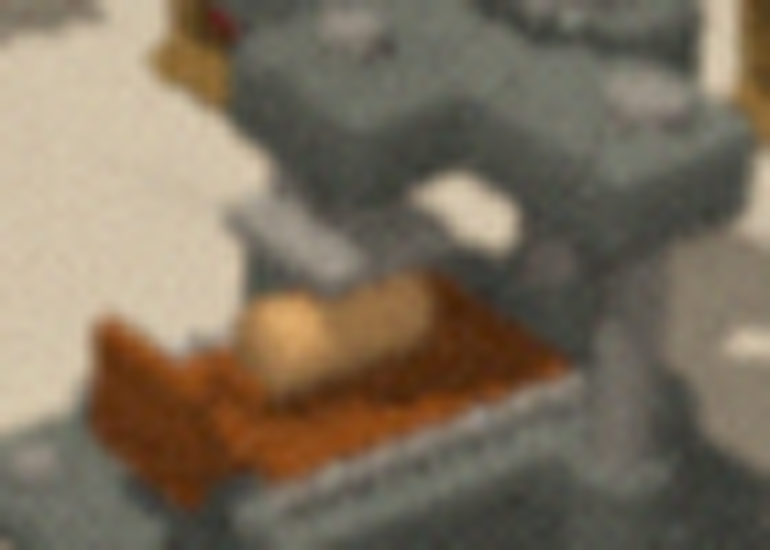

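drive_tool(
  increments=[
    {"rx":0,"ry":0,"rz":0,"x":-1,"y":1.7,"z":0,"claw":1},
    {"rx":0,"ry":0,"rz":0,"x":0,"y":0,"z":0,"claw":1},
  ],
)

```text
time: 18.23
ee_pos: [519.9, 130.2, 218.8]
orientation: [[-0.132, 0.991, 0.002], [0.991, 0.132, -0.0], [-0.0, 0.002, -1.0]]
ft_force: [-1.0, 2.3, 1.6]
grip_width: 16.9
```

```bash
python3 ft.py
```

```text
18.475 [520.  130.1 218.8] F [-2.14  3.12  1.41] sd [0.75 0.46 0.45] ang 65.8 r 50.0 rad 1.97 resist -3.22
```

```bash
python3 -c "
from circ import *
circ(None,66,12,5)
circ(None,126,6,5)"
```

```text
[{"rx": 0, "ry": 0, "rz": 0, "x": 4.5, "y": -9.4, "z": -1.0, "claw": 1}, {"rx": 0, "ry": 0, "rz": 0, "x": 2.5, "y": -10.2, "z": -1.0, "claw": 1}, {"rx": 0, "ry": 0, "rz": 0, "x": 0.3, "y": -10.4, "z": -1.0, "claw": 1}, {"rx": 0, "ry": 0, "rz": 0, "x": -1.9, "y": -10.3, "z": -1.0, "claw": 1}, {"rx": 0, "ry": 0, "rz": 0, "x": -4.0, "y": -9.7, "z": -1.0, "claw": 1}]
[{"rx": 0, "ry": 0, "rz": 0, "x": -2.7, "y": -4.5, "z": -0.5, "claw": 1}, {"rx": 0, "ry": 0, "rz": 0, "x": -3.2, "y": -4.2, "z": -0.5, "claw": 1}, {"rx": 0, "ry": 0, "rz": 0, "x": -3.6, "y": -3.8, "z": -0.5, "claw": 1}, {"rx": 0, "ry": 0, "rz": 0, "x": -4.0, "y": -3.4, "z": -0.5, "claw": 1}, {"rx": 0, "ry": 0, "rz": 0, "x": -4.3, "y": -3.0, "z": -0.5, "claw": 1}]
```

drive_tool(
  increments=[
    {"rx":0,"ry":0,"rz":0,"x":4.5,"y":-9.4,"z":-1,"claw":1},
    {"rx":0,"ry":0,"rz":0,"x":2.5,"y":-10.2,"z":-1,"claw":1},
    {"rx":0,"ry":0,"rz":0,"x":0.3,"y":-10.4,"z":-1,"claw":1},
    {"rx":0,"ry":0,"rz":0,"x":-1.9,"y":-10.3,"z":-1,"claw":1},
    {"rx":0,"ry":0,"rz":0,"x":-4,"y":-9.7,"z":-1,"claw":1},
  ],
)

```text
time: 19.1
ee_pos: [471.6, 125.3, 223.6]
orientation: [[-0.132, 0.991, 0.009], [0.991, 0.132, 0.001], [-0.0, 0.009, -1.0]]
ft_force: [4.6, 5.0, -1.7]
grip_width: 16.4
```

```bash
python3 ft.py
```

```text
19.35 [470.9 124.7 223.7] F [ 2.18  4.3  -0.45] sd [1.28 0.5  0.81] ang 125.5 r 49.4 rad 2.24 resist 4.27
```

drive_tool(
  increments=[
    {"rx":0,"ry":0,"rz":0,"x":-2.7,"y":-4.5,"z":-0.5,"claw":1},
    {"rx":0,"ry":0,"rz":0,"x":-3.2,"y":-4.2,"z":-0.5,"claw":1},
    {"rx":0,"ry":0,"rz":0,"x":-3.6,"y":-3.8,"z":-0.5,"claw":1},
  ],
)

```text
time: 19.73
ee_pos: [460.1, 114.3, 225.1]
orientation: [[-0.132, 0.991, 0.006], [0.991, 0.132, 0.001], [0.0, 0.006, -1.0]]
ft_force: [3.3, 6.1, -0.1]
grip_width: 16.8
```

```bash
python3 ft.py
```

```text
19.975 [459.9 113.9 225.1] F [2.04 5.3  0.5 ] sd [0.59 0.59 0.6 ] ang 143.4 r 49.3 rad 1.52 resist 5.47
```

```bash
cat > zoom.py <<'E'
from h import *
import sys
im=cams.read_camera('scene')[235:285,325:395,::-1];cv2.imwrite(f'pics/{sys.argv[1]}.png',cv2.resize(im,None,fx=11,fy=11,interpolation=cv2.INTER_CUBIC))
E
python3 zoom.py v_s
```

```text
(no output)
```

View pics/v_s.png

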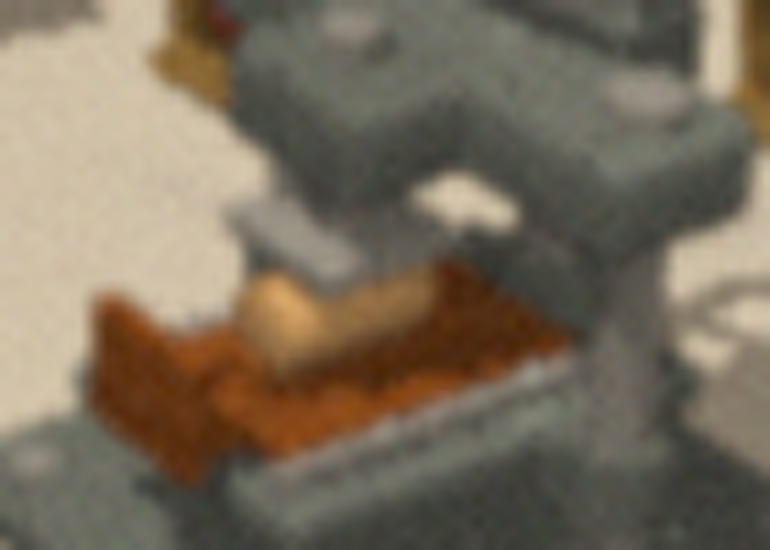

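drive_tool(
  increments=[
    {"rx":0,"ry":0,"rz":0,"x":-4,"y":-3.4,"z":-0.5,"claw":1},
    {"rx":0,"ry":0,"rz":0,"x":-4.3,"y":-3,"z":-0.5,"claw":1},
  ],
)

```text
time: 20.27
ee_pos: [454.7, 105.3, 226.1]
orientation: [[-0.132, 0.991, 0.005], [0.991, 0.132, 0.001], [0.0, 0.005, -1.0]]
ft_force: [2.6, 6.4, -0.2]
grip_width: 17.0
```

```bash
python3 ft.py; python3 -c "
from circ import *
circ(None,156,6,12)"
```

```text
20.525 [454.5 104.8 226.1] F [1.5  5.56 0.55] sd [0.52 0.93 0.59] ang 155.7 r 49.4 rad 0.93 resist 5.68
[{"rx": 0, "ry": 0, "rz": 0, "x": -4.6, "y": -2.5, "z": -0.5, "claw": 1}, {"rx": 0, "ry": 0, "rz": 0, "x": -4.8, "y": -2.0, "z": -0.5, "claw": 1}, {"rx": 0, "ry": 0, "rz": 0, "x": -5.0, "y": -1.5, "z": -0.5, "claw": 1}, {"rx": 0, "ry": 0, "rz": 0, "x": -5.1, "y": -1.0, "z": -0.5, "claw": 1}, {"rx": 0, "ry": 0, "rz": 0, "x": -5.2, "y": -0.4, "z": -0.5, "claw": 1}, {"rx": 0, "ry": 0, "rz": 0, "x": -5.2, "y": 0.1, "z": -0.5, "claw": 1}, {"rx": 0, "ry": 0, "rz": 0, "x": -5.2, "y": 0.7, "z": -0.5, "claw": 1}, {"rx": 0, "ry": 0, "rz": 0, "x": -5.1, "y": 1.2, "z": -0.5, "claw": 1}, {"rx": 0, "ry": 0, "rz": 0, "x": -4.9, "y": 1.7, "z": -0.5, "claw": 1}, {"rx": 0, "ry": 0, "rz": 0, "x": -4.7, "y": 2.2, "z": -0.5, "claw": 1}, {"rx": 0, "ry": 0, "rz": 0, "x": -4.5, "y": 2.7, "z": -0.5, "claw": 1}, {"rx": 0, "ry": 0, "rz": 0, "x": -4.2, "y": 3.2, "z": -0.5, "claw": 1}]
```

drive_tool(
  increments=[
    {"rx":0,"ry":0,"rz":0,"x":-4.6,"y":-2.5,"z":-0.5,"claw":1},
    {"rx":0,"ry":0,"rz":0,"x":-4.8,"y":-2,"z":-0.5,"claw":1},
  ],
)

```text
time: 20.78
ee_pos: [451.3, 95.4, 227.0]
orientation: [[-0.132, 0.991, 0.005], [0.991, 0.132, 0.001], [0.001, 0.005, -1.0]]
ft_force: [1.5, 7.4, -0.2]
grip_width: 16.6
```

```bash
python3 ft.py
```

```text
21.025 [451.2  94.9 227.1] F [1.48 5.52 0.53] sd [0.35 1.1  0.43] ang 167.8 r 49.4 rad -0.28 resist 5.71
```

drive_tool(
  increments=[
    {"rx":0,"ry":0,"rz":0,"x":-5,"y":-1.5,"z":-0.5,"claw":1},
    {"rx":0,"ry":0,"rz":0,"x":-5.1,"y":-1,"z":-0.5,"claw":1},
  ],
)

```text
time: 21.28
ee_pos: [450.0, 85.1, 228.1]
orientation: [[-0.132, 0.991, 0.004], [0.991, 0.132, 0.001], [0.001, 0.005, -1.0]]
ft_force: [1.6, 6.5, 0.4]
grip_width: 16.9
```

```bash
python3 ft.py; python3 zoom.py w_s
```

```text
21.525 [450.   84.6 228.1] F [1.29 5.62 0.5 ] sd [0.39 0.93 0.4 ] ang 179.8 r 49.5 rad -1.27 resist 5.62
```

View pics/w_s.png

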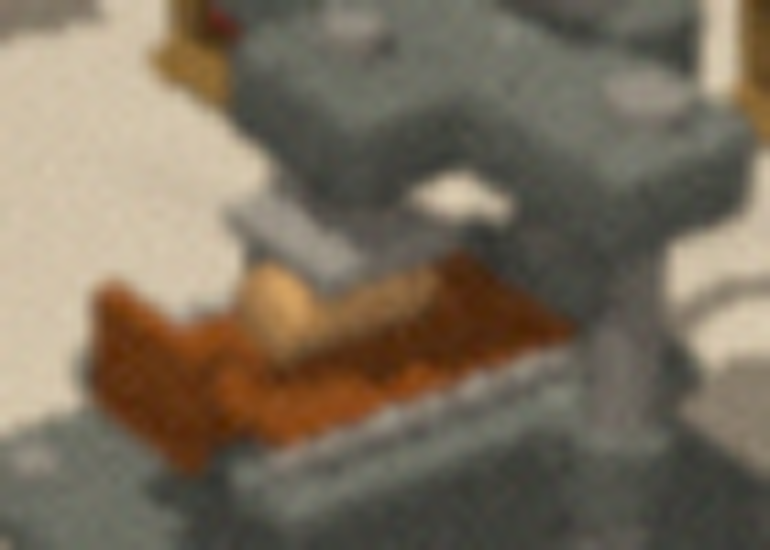

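drive_tool(
  increments=[
    {"rx":0,"ry":0,"rz":0,"x":-5.2,"y":-0.4,"z":-0.5,"claw":1},
    {"rx":0,"ry":0,"rz":0,"x":-5.2,"y":0.1,"z":-0.5,"claw":1},
  ],
)

```text
time: 21.82
ee_pos: [450.9, 74.8, 229.0]
orientation: [[-0.132, 0.991, 0.004], [0.991, 0.132, 0.002], [0.001, 0.004, -1.0]]
ft_force: [0.5, 7.5, -0.2]
grip_width: 16.8
```

```bash
python3 ft.py
```

```text
22.075 [451.   74.3 229.1] F [0.43 5.64 0.59] sd [0.39 0.88 0.45] ang -168.2 r 49.6 rad -1.58 resist 5.43
```

drive_tool(
  increments=[
    {"rx":0,"ry":0,"rz":0,"x":-5.2,"y":0.7,"z":-0.5,"claw":1},
    {"rx":0,"ry":0,"rz":0,"x":-5.1,"y":1.2,"z":-0.5,"claw":1},
  ],
)

```text
time: 22.32
ee_pos: [453.8, 65.0, 230.0]
orientation: [[-0.132, 0.991, 0.003], [0.991, 0.132, 0.002], [0.002, 0.003, -1.0]]
ft_force: [-1.2, 8.4, 0.7]
grip_width: 16.9
```

```bash
python3 ft.py; python3 zoom.py x_s
```

```text
22.575 [454.   64.6 230. ] F [-0.35  6.79  1.26] sd [0.52 0.84 0.57] ang -156.4 r 49.7 rad -2.39 resist 6.36
```

View pics/x_s.png

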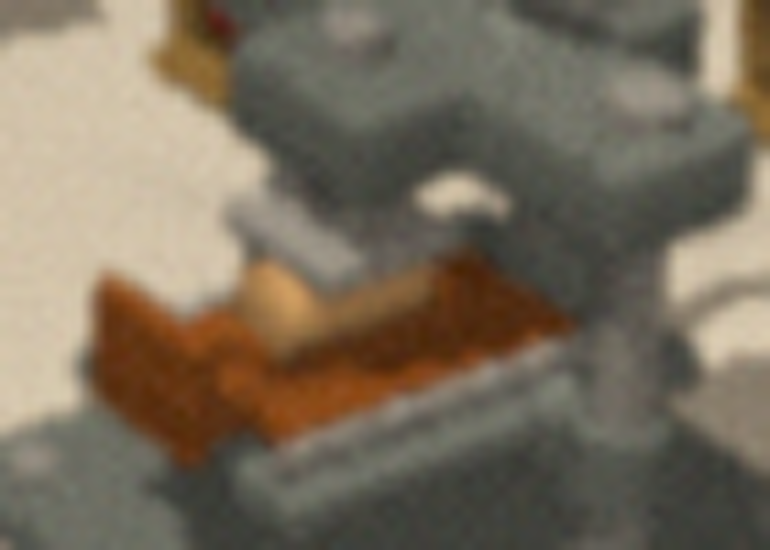

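drive_tool(
  increments=[
    {"rx":0,"ry":0,"rz":0,"x":-2.5,"y":0.8,"z":-0.3,"claw":1},
    {"rx":0,"ry":0,"rz":0,"x":-2.4,"y":0.9,"z":-0.3,"claw":1},
  ],
)

```text
time: 22.88
ee_pos: [455.9, 60.6, 230.5]
orientation: [[-0.132, 0.991, 0.002], [0.991, 0.132, 0.002], [0.002, 0.002, -1.0]]
ft_force: [-0.5, 7.7, 1.2]
grip_width: 16.7
```

```bash
python3 ft.py
```

```text
23.125 [456.   60.4 230.5] F [-1.21  7.36  1.4 ] sd [0.55 0.49 0.48] ang -151.0 r 49.7 rad -2.51 resist 7.03
```

drive_tool(
  increments=[
    {"rx":0,"ry":0,"rz":0,"x":-2.4,"y":1,"z":-0.2,"claw":1},
    {"rx":0,"ry":0,"rz":0,"x":-2.4,"y":1.2,"z":-0.2,"claw":1},
  ],
)

```text
time: 23.38
ee_pos: [458.5, 56.3, 230.9]
orientation: [[-0.132, 0.991, 0.001], [0.991, 0.132, 0.003], [0.002, 0.002, -1.0]]
ft_force: [-3.0, 8.0, 1.7]
grip_width: 16.9
```

```bash
python3 ft.py;python3 zoom.py y_s
```

```text
23.625 [458.6  56.1 230.9] F [-2.09  7.88  2.42] sd [0.49 0.51 0.9 ] ang -145.2 r 49.8 rad -2.78 resist 7.66
```

View pics/y_s.png

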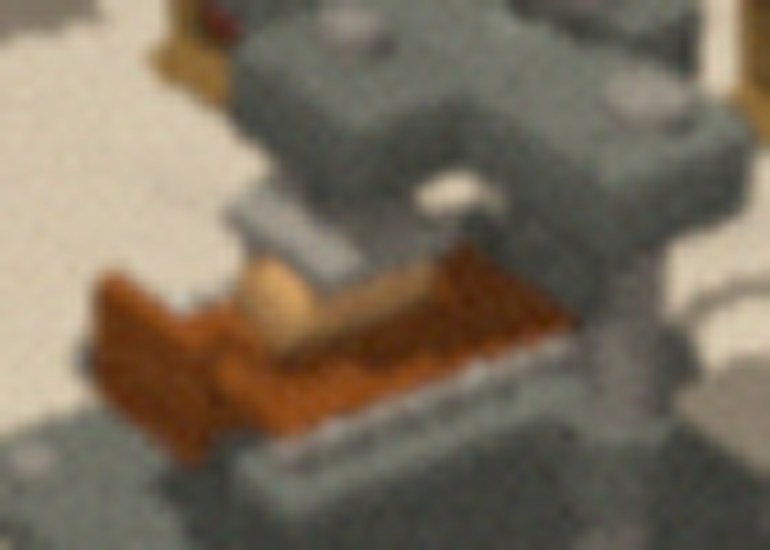

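```bash
python3 -c "
from circ import *
circ(None,-144,4.7,3)"
```

```text
[{"rx": 0, "ry": 0, "rz": 0, "x": -3.5, "y": 2.1, "z": -0.4, "claw": 1}, {"rx": 0, "ry": 0, "rz": 0, "x": -3.3, "y": 2.4, "z": -0.4, "claw": 1}, {"rx": 0, "ry": 0, "rz": 0, "x": -3.1, "y": 2.6, "z": -0.4, "claw": 1}]
```

drive_tool(
  increments=[
    {"rx":0,"ry":0,"rz":0,"x":-3.5,"y":2.1,"z":-0.4,"claw":1},
    {"rx":0,"ry":0,"rz":0,"x":-3.3,"y":2.4,"z":-0.4,"claw":1},
  ],
)

```text
time: 23.92
ee_pos: [463.4, 50.2, 231.7]
orientation: [[-0.132, 0.991, -0.0], [0.991, 0.132, 0.003], [0.003, 0.0, -1.0]]
ft_force: [-4.4, 8.6, 3.1]
grip_width: 17.0
```

```bash
python3 ft.py
```

```text
24.175 [463.6  49.9 231.7] F [-3.55  7.69  2.76] sd [0.71 0.5  0.34] ang -136.0 r 49.9 rad -2.78 resist 7.99
```

drive_tool(
  increments=[
    {"rx":0,"ry":0,"rz":0,"x":-3.1,"y":2.6,"z":-0.4,"claw":1},
    {"rx":0,"ry":0,"rz":0,"x":0,"y":0,"z":0,"claw":1},
  ],
)

```text
time: 24.42
ee_pos: [466.3, 47.2, 232.0]
orientation: [[-0.132, 0.991, -0.0], [0.991, 0.132, 0.002], [0.002, -0.0, -1.0]]
ft_force: [-3.8, 8.0, 3.3]
grip_width: 16.5
```

```bash
python3 ft.py
```

```text
24.675 [466.3  47.3 232. ] F [-4.1   7.56  2.71] sd [0.23 0.27 0.5 ] ang -131.7 r 49.9 rad -2.91 resist 8.1
```

drive_tool(
  increments=[
    {"rx":0,"ry":0,"rz":0,"x":-2.4,"y":2.5,"z":-0.3,"claw":1},
  ],
)

```text
time: 24.8
ee_pos: [468.5, 45.4, 232.3]
orientation: [[-0.133, 0.991, -0.002], [0.991, 0.133, 0.002], [0.003, -0.001, -1.0]]
ft_force: [-5.5, 7.6, 3.6]
grip_width: 16.4
```

```bash
python3 ft.py; python3 zoom.py z_s
```

```text
25.05 [468.8  45.2 232.4] F [-5.6   7.73  3.39] sd [0.37 0.54 0.39] ang -128.0 r 49.9 rad -2.65 resist 9.18
```

View pics/z_s.png

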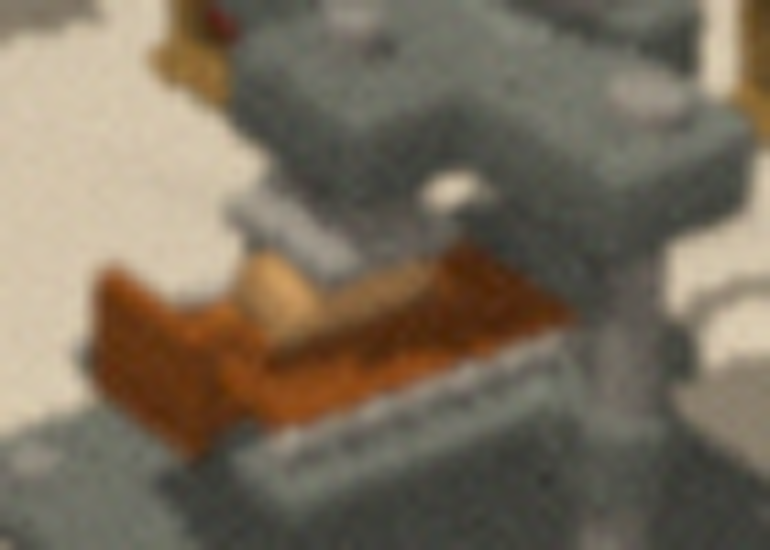

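drive_tool(
  increments=[
    {"rx":0,"ry":0,"rz":0,"x":0.9,"y":-0.8,"z":-0.5,"claw":1},
    {"rx":0,"ry":0,"rz":0,"x":0,"y":0,"z":0,"claw":1},
  ],
)

```text
time: 25.35
ee_pos: [468.6, 45.3, 232.4]
orientation: [[-0.132, 0.991, 0.001], [0.991, 0.132, 0.0], [0.0, 0.001, -1.0]]
ft_force: [-1.3, 5.0, 0.2]
grip_width: 16.6
```

```bash
python3 ft.py
```

```text
25.6 [468.6  45.3 232.4] F [-1.71  5.39  0.45] sd [0.3  0.42 0.23] ang -128.2 r 49.9 rad -3.17 resist 4.68
```

drive_tool(
  increments=[
    {"rx":0,"ry":0,"rz":0,"x":0,"y":0,"z":0,"claw":0},
    {"rx":0,"ry":0,"rz":0,"x":0,"y":0,"z":0,"claw":0},
    {"rx":0,"ry":0,"rz":0,"x":0,"y":0,"z":0,"claw":0},
  ],
)

```text
time: 25.98
ee_pos: [469.5, 44.1, 233.0]
orientation: [[-0.131, 0.991, 0.004], [0.991, 0.131, -0.002], [-0.003, 0.004, -1.0]]
ft_force: [0.8, 1.2, 0.9]
grip_width: 42.8
```

```bash
python3 look.py aa_w
```

```text
25.975 [469.50560311  44.11926473 233.0334284 ] [0.79644444 1.18750008 0.90926741] [-0.06 -0.34  1.94 -0.    1.53 -0.19]
[[-0.131  0.991  0.004]
 [ 0.991  0.131 -0.002]
 [-0.003  0.004 -1.   ]]
```

View pics/aa_w.png

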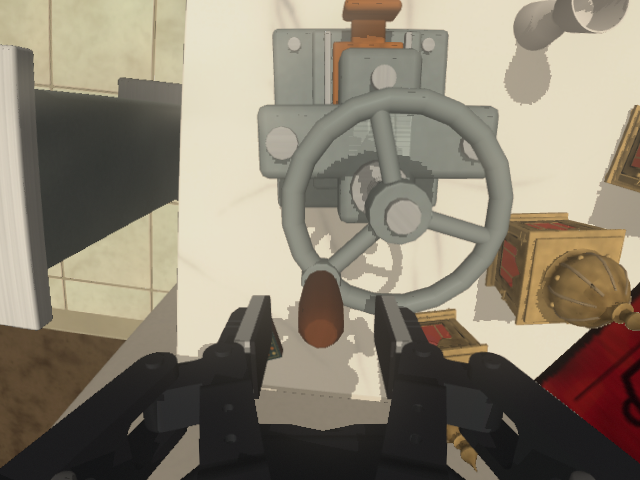

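drive_tool(
  increments=[
    {"rx":0,"ry":0,"rz":0,"x":0,"y":0,"z":-20,"claw":0},
    {"rx":0,"ry":0,"rz":0,"x":0,"y":0,"z":-35,"claw":0},
    {"rx":0,"ry":0,"rz":0,"x":0,"y":0,"z":-35,"claw":0},
    {"rx":0,"ry":0,"rz":0,"x":0,"y":0,"z":0,"claw":0},
    {"rx":0,"ry":0,"rz":0,"x":0,"y":0,"z":0,"claw":0},
  ],
)

```text
time: 26.65
ee_pos: [469.1, 44.6, 323.3]
orientation: [[-0.131, 0.991, 0.005], [0.991, 0.131, -0.001], [-0.002, 0.004, -1.0]]
ft_force: [-0.2, 0.2, -0.2]
grip_width: 42.5
```

```bash
python3 look.py bb_w;python3 zoom.py bb_s; python3 - <<'E'
from h import *
im=cams.read_camera('scene');cv2.imwrite('pics/bb_f.png',im[:,:,::-1])
import pickle
p=pickle.load(open('bb_w.pkl','rb'))
for x in cams.trace('wrist','handle_grip')[:1]: print(x['bbox'])
E
```

```text
26.65 [469.10382328  44.62340819 323.31669589] [-0.21096157  0.21856089 -0.18531997] [-0.06 -0.37  1.82 -0.    1.69 -0.19]
[[-0.131  0.991  0.005]
 [ 0.991  0.131 -0.001]
 [-0.002  0.004 -1.   ]]
[307.0, 221.4, 333.4, 264.3]
```

View pics/bb_s.png

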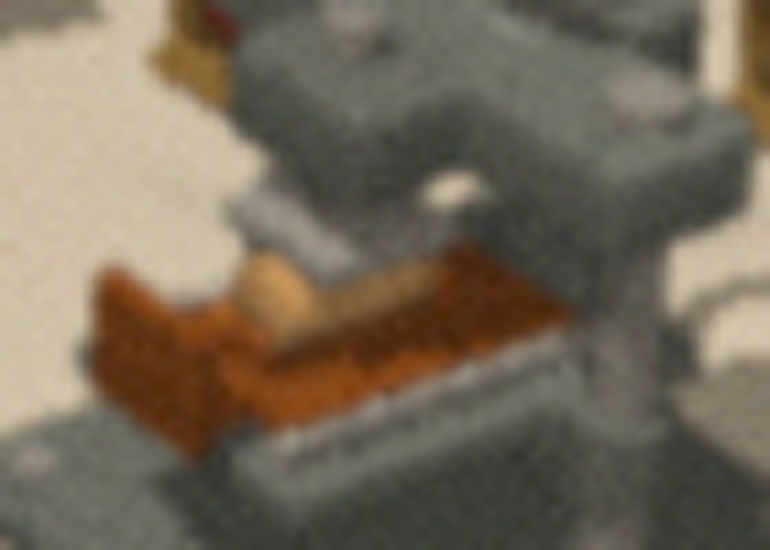

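View pics/bb_w.png

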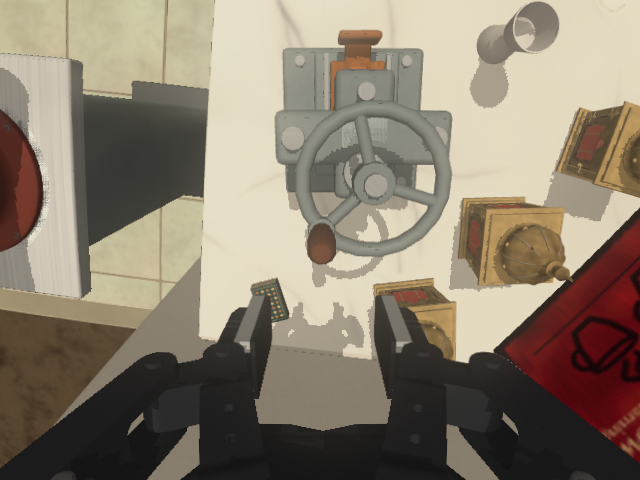

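View pics/bb_f.png

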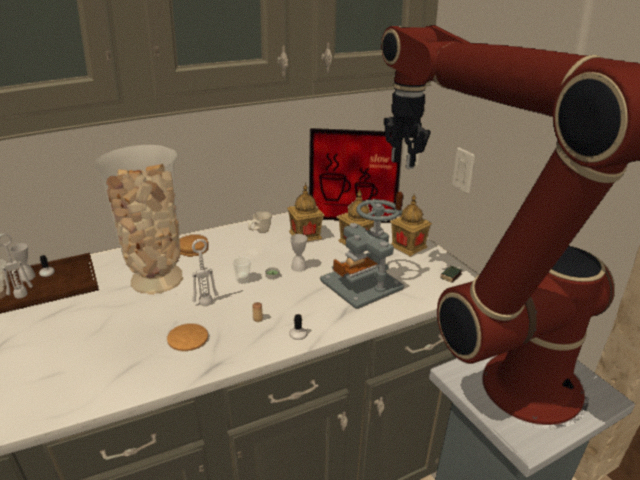

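```bash
python3 - <<'E'
from h import *
import pickle
for f,px in (('aa_w',(321,333)),('bb_w',(320,255))):
    p=pickle.load(open(f+'.pkl','rb'));X=toz(p,[px],265)[0];print(X.round(1),np.degrees(np.arctan2(X[1]-84.5,X[0]-499.5)))
E
```

```text
[468.2  46.8 265. ] -129.68775078303835
[467.6  45.4 265. ] -129.22697862804603
```

The wheel stayed where I left it, at about -129°. The cork still shows gripped under the raised pad, the arm is clear and the bystanders look unmoved, so I'm handing in.

```bash
python3 -c "
from cell import ctrl
print(ctrl.job_done())"
```

```text
the job is handed in; nothing more can be done
None
```

I laid the loose cork in the cradle and pushed the tray home until it stopped, with the push force rising to about 10 N. I then wound the handwheel about 298° anticlockwise, let go and backed off. The job is handed in at about 27 s; it reported no verdict.

- **Squeeze:** The last two estimates agree. The holding force on the handle rose from about 5.5 N free to 9.2 N, which is about 36 N of squeeze. About 35° past first contact, or 2.9 mm, at the slope I felt gives about 41 N. Two readings just before that were lower, at about 25 N, still inside the 15 to 65 N band.
- **After letting go:** The handle stayed at about -129°. The cork still shows under the raised pad, and the force on the tool is about zero.
- **Bystanders:** By eye in the last scene picture they look unmoved; I did not measure them.

**What disagreed or failed:**
- The fingertips sit about 13 mm behind the tool point, not 11 mm ahead of it as described. The first grasp therefore closed above the cork without moving it, and I repeated it about 19 mm lower.
- The handle was not at about 0 N when held still while free. Friction kept 4 to 6 N on it, so I judged the squeeze by the rise above that.
- The camera estimates of the tray's height varied by about 4 mm. I settled it by feeling the cork touch down in the cradle.

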